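# Clear round a revolving sign and turn it over

### The arm

A 6-joint arm with a two-finger parallel gripper is mounted at the origin on a cart in front of the work surface, level with it; the furniture and walls round the work are solid. World frame = base frame: x ahead of the robot, y to its left, z up, the work surface at z = 0. Lengths are in mm, angles in rad, forces in N, time in s.
With the tool pointing down it reaches from about 300 to 775 mm from the base axis. Payload 14.6 kg.
Tool frame: the origin (TCP) lies midway between the tips of the shut fingers; the grasp point (between the pads) lies 19 mm behind it (manip.grip_point_offset is the distance from the TCP to the grasp point, in mm); x points along the fingers, z is the direction in which the jaws open and shut, and the axes are right-handed (so a half turn about x gives the same grasp; the last joint's range is limited). The gripper opens to 94 mm and grips with 3 to 60 N. Pads are 16 mm wide; open, the fingers measure 119 mm over their backs; the gripper's body (75 mm by 177 mm) begins 78 mm behind the grasp point.
Start: joints at [-1.167, 0.3, 1.521, -0, 1.321, -0.067], TCP at [249.471, -490.156, 205.446] pointing down, gripper open.
Joint ranges: [-3.03, 3.03], [-0.79, 2.21], [0.23, 2.52], [-1.04, 4.18], [0, 3.07], [-2.55, 2.55]. Speed limits (rad/s): [2.22, 2.22, 2.57, 3.14, 3.14, 3.14].

### API

Orientations are given as [roll, pitch, yaw] about the fixed x, y, z axes, in that order (R = Rz(yaw) Ry(pitch) Rx(roll)).
In Python, from cell import manip, camera, calibration, order gives the robot as it stands.
- The arm moves only by the tool jog_arm, never from a script. Its arguments are lists of equal length, an entry for each row: "turn": the turn, a rotation vector about the tool's x, y, z in degrees, a list of three; "dp": the shift along the tool's x, y, z in cm, a list of three; "gripper": the closure, from 0 (fully open) to 1 (shut). In form: {"turn": [[ax, ay, az], ...], "dp": [[tx, ty, tz], ...], "gripper": [gripper, ...]}. A call has 1 to 8 rows; each row shifts and turns the pose as measured when the row begins, along the tool's axes as they then stand; what a row does not reach is not made up. A row lasts 1/8 s, in which the tool goes at most 62.5 mm and 10.7 degrees, less where a joint would pass 70% of its speed; a pose out of reach is approached as far as the arm can. A call is refused whole if a number of a shift passes 6.25 or a number of a turn 10.7, either way. A call with a gripper value outside its range is refused whole. The fingers move at their own pace and stop on an object; "grip_force" is the grip in N (left out, the last holds). Time passes only in rows, so rows that do not move let the fingers close. It gives the time, the measured TCP pose, the force and the opening at its end, in the units of the state.
- manip.read_state(): the state, without advancing time (a new reading comes with each control period).
- camera(name): name is "scene" or "top" or "wrist"; returns (picture, depth): 480x640x3 uint8, red, green, blue; 480x640 float32, mm along the optical axis (not along the pixel's ray), 0 where there is no reading.
- calibration(name): a dict with "K" (3x3 intrinsics, pixels), "world_from_camera" (4x4, takes a point from camera to world coordinates). Camera axes: x right, y down, z forward; pixel columns grow to the right and rows downward; lengths in mm; the calibration is good to about 2 mm. The wrist camera is an equidistant fisheye: a pixel r from the principal point sees the ray r / f radians off the axis. A picture is of the moment at which its call begins: read the wrist's pose just before it. calibration takes no time and is no camera call; for the wrist camera it gives the pose at the moment of the call.
- order.sign_off(): hands the job in, once; it reports no verdict.
The state is a dict: "clock": time; "joints": joint angles; "qd": joint speeds; "effort": joint torques, N m; "eef_pos": TCP position; "eef_rot": TCP orientation; "wrist_force": force on the tool from outside, world axes, zero at the start; "moment": the same for the moment, N m; "finger_gap": finger opening in mm.
Only numpy, scipy, OpenCV 4.12 (cv2) and the standard library are available. Lean on these libraries where they do the work, as an engineer would, in place of code of your own. Each camera call takes 0.05 s, during which the arm holds its last target.

### The job

The shaker and the spice jar that stand in front of and behind the revolving sign are in the way of its swing: first stand both upright on the low steel tray, in the space beside the ramekin, and do not tip them over on the way. Then spin the sign half a turn, either way round, so that its face with the round disc looks to the robot's side in place of the face with the bar, and leave it square with its base. Leave the ramekin and everything else where it stands.

Things in the scene. Friction and masses are not known exactly. Their poses are not given: they have to be found in the camera images.
- stand: fixed, weighted dark-steel base of the revolving sign, 70 (x) x 100 (y) x 12 mm high; origin on the table at the sign's vertical pivot axis, -x is its front and looks roughly to the robot; a thin spindle carries the sign above it. It stands to the left or the right, and the tray on the other side
- sign (a joint): angle of the sign about its vertical pivot, rad, counter-clockwise from above. 0: square with the base, bar face to the front (-x of the base). +3.14 or -3.14: square with the base, disc face to the front. It turns from -3.7 to 3.7, and friction (about 0.05 N m) holds it where it is left. Starts within 0.3 of 0
- sign_top (a point): centre of the sign's top edge, on the pivot axis, 129 mm above the table; x is normal to the plate (-x out of the bar face), y along the plate, turning with it. The sign is a flat upright white plate 160 mm wide (80 mm either side of the axis), 90 mm high and 8 mm thick, its lower edge 39 mm above the table; it can be pinched from above by its top edge
- sign_middle (a point): point inside the plate on the pivot axis, 57 mm below the top edge, level with the centres of the two raised marks: on the -x face a dark bar 100 mm long and 14 mm high, on the +x face a dark disc of 46 mm diameter, both 3 mm proud. The upper 34 mm of both faces are plain
- tray: fixed low steel tray, 170 (x) x 260 (y) mm outside, rim 14 mm high, wall and floor 4 mm thick; origin under its centre on the table, x and y along its sides
- shaker_center (a point): centre of the shaker (half-way up): plain clear-and-grey round shaker with a domed perforated top, 44 mm diameter, 90 mm high, about 0.1 kg; stands on the table in front of or behind the sign, 75 to 95 mm from its axis; z is up along it
- spice_jar_center (a point): centre of the spice jar (half-way up) that stands on the other side of the sign, 75 to 95 mm from its axis: glass jar with a cap of yellowish colour, 42 x 42 mm over its roughly square body (about 53 mm over its rounded corners at most), with a round cap 41 mm wide on its top 20 mm, 96 mm high, about 0.11 kg; x and y are normal to its sides, z up along it
- ramekin_center (a point): centre of the white ramekin, 69 mm diameter, 46 mm high, that stands loose on the tray and stays there
- jam_jar_center (a point): centre of a jam jar, 69 mm diameter, 99 mm high: bystander near the robot, in the middle. On either side of it, at x about 0.34 and y about 0.2 and -0.2, stand a kitchen timer and a ring cutter, 38 mm high, which are fixed; a tall machine (ice shaver) with a plate stands at the left, x 0.2 to 0.45, y beyond 0.4: rise well above the surface before passing it
- spread_jar_center (a point): centre of a small screw-lid spread jar, 67 mm diameter, 98 mm high: bystander at the back, in the middle. Fixed things at the edges: stacked boxes 135 mm high at the left back (x 0.5 to 0.76, y 0.34 to 0.53), a bottle 206 mm high at x 0.725, y -0.36, and flat utensils beyond y = -0.39
There are look-alikes about, which are no part of the job. What is shaped like the part that bears shaker_center but blue or purple is not meant.

How it is judged (in metres and radians):
On the way, in this order (a step that is already met when the one before it is completed fails the run):
1. the shaker and the spice jar both stand upright on the tray (x of shaker_center in the frame of tray between -0.08 and 0.08 m and y of shaker_center in the frame of tray between -0.125 and 0.125 m and z of each of shaker_center, spice_jar_center in the frame of tray below 0.065 m and angle between each of shaker_center, spice_jar_center's own z axis and vertical below 0.2 rad and x of spice_jar_center in the frame of tray between -0.08 and 0.08 m and y of spice_jar_center in the frame of tray between -0.125 and 0.125 m), for 0.2 s.
2. the sign has been turned half a turn and shows its disc face to the front ((value of joint sign between 2.9716 and 3.3116 rad or value of joint sign between -3.3116 and -2.9716 rad)), for 0.2 s.
At the end, for the whole second after the job is handed in: the shaker and the spice jar stand upright (within 0.2 rad) inside the tray, on its floor, and the sign is at rest with its disc face to the front, square with its base within 0.17 rad (10 degrees) (all of step 1 and (value of joint sign between 2.9716 and 3.3116 rad or value of joint sign between -3.3116 and -2.9716 rad) and velocity of joint sign between -0.1 and 0.1 rad/s); the robot touches nothing.
It fails at once if the sign is turned while the shaker or the spice jar is not yet on the tray ((value of joint sign above 0.75 rad or value of joint sign below -0.75 rad) and not (x of shaker_center in the frame of tray between -0.08 and 0.08 m and y of shaker_center in the frame of tray between -0.125 and 0.125 m and z of each of shaker_center, spice_jar_center in the frame of tray below 0.065 m and angle between each of shaker_center, spice_jar_center's own z axis and vertical below 0.2 rad and x of spice_jar_center in the frame of tray between -0.08 and 0.08 m and y of spice_jar_center in the frame of tray between -0.125 and 0.125 m)).
It fails at once if the shaker or the spice jar is tipped over (angle between any of shaker_center, spice_jar_center's own z axis and vertical above 0.8 rad).
It fails at once if the ramekin is pushed more than 30 mm or knocked over (distance of ramekin_center from where it was at the start of the episode above 0.03 m or angle between ramekin_center's own z axis and vertical above 0.5 rad).
It fails at once if the jam jar or the spread jar is pushed more than 30 mm or knocked over (distance of any of jam_jar_center, spread_jar_center from where it was at the start of the episode above 0.03 m or angle between any of jam_jar_center, spread_jar_center's own z axis and vertical above 0.5 rad).
It also fails if it takes over 72 s, if anything falls off the work surface, if the arm or the gripper's body presses on something with over 40 N, if the wrist force passes 120 N, or if a joint passes its speed limit or range.

## Working session

There is one attempt and no reset: what is moved stays moved. The work goes in short steps, Python scripts to look and compute and a tool call to move; the robot and the scene stay as the last step left them, time stands still between calls to the robot, and variables do not carry over. Pictures are saved under pics/ and viewed, and the job is handed in when it is done.

Besides the shell and the picture viewer there is one more tool, called by a JSON object that holds its "api" and its "payload". jog_arm: Moves the arm, as the interface text tells. Its arguments: {"type":"object","properties":{"turn":{"type":"array","items":{"type":"array","items":{"type":"number"}}},"dp":{"type":"array","items":{"type":"array","items":{"type":"number"}}},"gripper":{"type":"array","items":{"type":"number"}},"grip_force":{"type":"number"}},"required":["turn","dp","gripper"]}

```bash
ls; mkdir -p pics; python3 - <<'E'
from cell import manip,camera,calibration
import cv2,numpy as np
s=manip.read_state();print(s)
for n in("scene","top"):
    p,d=camera(n);cv2.imwrite(f"pics/{n}0.png",p[...,::-1]);np.savez(f"pics/{n}0.npz",p=p,d=d);print(calibration(n),manip.grip_point_offset)
E
```

```text
pics
{'clock': 0.0, 'joints': array([-1.16659332e+00,  3.00483970e-01,  1.52160768e+00,  3.07286851e-06,
        1.32066869e+00, -6.65912917e-02]), 'qd': array([-0.0011324 ,  0.00105439, -0.00099612, -0.00247833, -0.00117028,
        0.00039904]), 'effort': array([ 5.58168667e-04, -5.31817746e+01, -3.52731943e+01,  7.08392146e-02,
        2.44392600e-02, -1.15379298e-04]), 'eef_pos': array([ 249.37437633, -489.91818298,  204.86801223]), 'eef_rot': array([3.07245243, 1.56962864, 1.97244963]), 'wrist_force': array([-0.60834794, -0.71640952,  0.51284099]), 'moment': array([-0.06204898,  0.01880234,  0.00869278]), 'finger_gap': 93.78285831606156}
{'K': array([[540.58314   ,   0.        , 318.55162738],
       [  0.        , 540.58314   , 248.17751621],
       [  0.        ,   0.        ,   1.        ]]), 'world_from_camera': array([[-5.90906515e-01, -6.28402199e-01,  5.05905294e-01,
        -1.47639809e+02],
       [-8.06719749e-01,  4.64716770e-01, -3.65022699e-01,
         5.02417059e+02],
       [-5.72160786e-03, -6.23818083e-01, -7.81548631e-01,
         1.10483421e+03],
       [ 0.00000000e+00,  0.00000000e+00,  0.00000000e+00,
         1.00000000e+00]])} 18.8
{'K': array([[459.24407973,   0.        , 318.54531501],
       [  0.        , 459.24407973, 240.6651674 ],
       [  0.        ,   0.        ,   1.        ]]), 'world_from_camera': array([[ 2.50837413e-02, -9.96548144e-01,  7.91366060e-02,
         4.21682399e+02],
       [-9.99677141e-01, -2.53256967e-02, -2.05509533e-03,
         4.80507413e+01],
       [ 4.05219112e-03, -7.90595066e-02, -9.96861663e-01,
         1.25332268e+03],
       [ 0.00000000e+00,  0.00000000e+00,  0.00000000e+00,
         1.00000000e+00]])} 18.8
```

View pics/scene0.png

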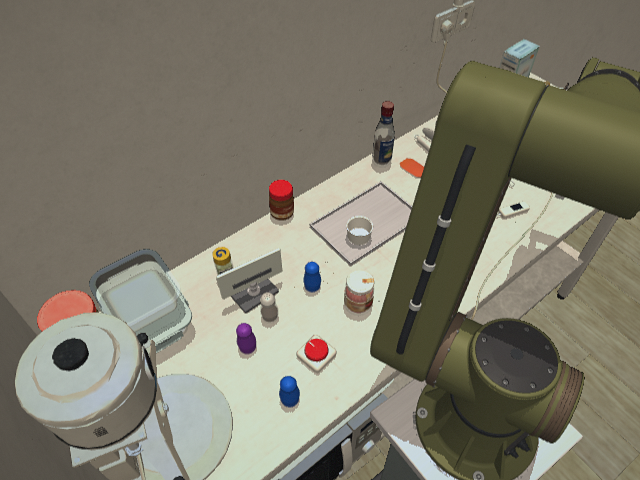

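View pics/top0.png

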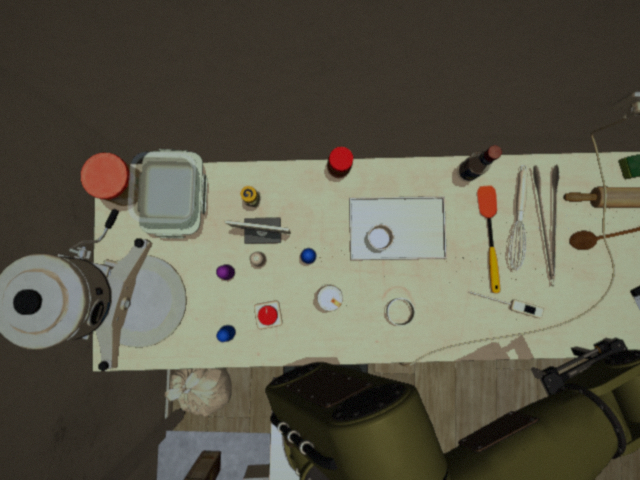

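The top view shows the sign at (258,228), the grey shaker at (258,259), the yellow-capped spice jar at (250,196) and the tray at (397,228) with the ramekin at (378,237). Blue look-alikes are at (308,256) and (226,333), a purple one at (225,271). Next I'll measure their positions.

```bash
cat > h.py <<'E'
import numpy as np,cv2
from cell import manip,camera,calibration
def world(n,d,K=None):
    c=calibration(n);K=c["K"];T=c["world_from_camera"]
    v,u=np.mgrid[:480,:640]
    P=np.stack([(u-K[0,2])/K[0,0]*d,(v-K[1,2])/K[1,1]*d,d],-1)
    return P@T[:3,:3].T+T[:3,3]
E
python3 - <<'E'
from h import *
z=np.load("pics/top0.npz");p,d=z["p"],z["d"];W=world("top",d)
z2=np.load("pics/scene0.npz");W2=world("scene",z2["d"])
c=np.concatenate([cv2.resize(p[170:290,205:315][...,::-1],None,fx=4,fy=4,interpolation=cv2.INTER_CUBIC)],1);cv2.imwrite("pics/c.png",c)
c=cv2.resize(z2["p"][230:330,190:330][...,::-1],None,fx=5,fy=5,interpolation=cv2.INTER_CUBIC);cv2.imwrite("pics/c2.png",c)
print(W[228,300],W[150,300])
def comp(W,x0,x1,y0,y1,z0,z1,nm):
    m=(W[...,0]>x0)&(W[...,0]<x1)&(W[...,1]>y0)&(W[...,1]<y1)&(W[...,2]>z0)&(W[...,2]<z1)
    n,l,st,ce=cv2.connectedComponentsWithStats(m.astype(np.uint8))
    for i in range(1,n):
        if st[i,4]>15:
            Q=W[l==i];r=cv2.minAreaRect(Q[:,:2].astype(np.float32));print(nm,ce[i].round(),st[i,4],Q.min(0).round(),Q.max(0).round(),Q.mean(0).round(1),[np.round(a,2) for a in r])
for nm,w in(("top",W),("scene",W2)):
    comp(w,300,720,-300,330,60,220,nm)
comp(W,380,720,-300,0,25,60,"ram")
comp(W,380,720,-300,0,8,25,"rim")
comp(W,380,620,100,250,6,20,"base")
comp(W2,380,720,-300,0,8,60,"rimS")
E
```

```text
[554.55708152  97.13644885   1.60635177] [ 817.6596484   110.44998611 -160.53190491]
top [340. 166.] 244 [696. -36.  60.] [720.  26. 104.] [707.9  -4.   89.5] [array([707.75,  -5.11]), array([24.16, 61.62]), np.float64(0.33)]
top [249. 195.] 272 [608. 206.  60.] [649. 251. 104.] [627.5 226.7  91.1] [array([629.33, 228.3 ]), array([40.84, 41.18]), np.float64(78.92)]
top [258. 227.] 392 [534. 120.  61.] [557. 277. 135.] [543.3 197.9 111.3] [array([544.11, 198.77]), array([158.  ,  11.51]), np.float64(84.42)]
top [308. 255.] 147 [462.  56.  60.] [495.  90.  94.] [478.1  72.4  85. ] [array([478.36,  72.43]), array([33.04, 33.12]), np.float64(19.98)]
top [256. 258.] 149 [451. 188.  60.] [482. 220.  94.] [465.9 203.2  84.7] [array([466.43, 203.93]), array([30.91, 30.88]), np.float64(2.76)]
top [223. 271.] 156 [413. 272.  60.] [446. 305.  94.] [429.9 286.6  83.9] [array([430.38, 288.32]), array([32.2, 32.2]), np.float64(45.43)]
top [329. 297.] 561 [336. -18.  61.] [405.  49. 107.] [372.2  15.5  96.3] [array([371.86,  15.4 ]), array([64.75, 65.06]), np.float64(46.01)]
scene [283. 197.] 310 [
[... 1604 characters left out ...]
  6.] [582. 249.  17.] [570.6 193.5  11.9] [array([573.18, 199.91]), array([98.99, 24.96]), np.float64(85.47)]
base [261. 237.] 426 [509. 150.   6.] [547. 249.  20.] [526.3 203.   12.4] [array([528.72, 199.34]), array([38.37, 98.79]), np.float64(0.72)]
rimS [359. 223.] 584 [ 472. -299.    8.] [654. -34.  21.] [ 568.  -149.6   12.6] [array([ 561.64, -168.29]), array([176.65, 265.09]), np.float64(2.28)]
rimS [290. 209.] 103 [691. -33.   8.] [709.  -0.  59.] [697.9 -13.5  35.9] [array([698.99, -17.5 ]), array([ 8.9 , 35.03]), np.float64(19.55)]
rimS [359. 230.] 601 [ 497. -181.    8.] [596. -83.  56.] [ 535.7 -121.4   29.4] [array([ 544.77, -125.86]), array([ 67.98, 101.68]), np.float64(56.93)]
```

```bash
sleep 1; ls pics
```

```text
c.png
c2.png
scene0.npz
scene0.png
top0.npz
top0.png
```

View pics/c.png

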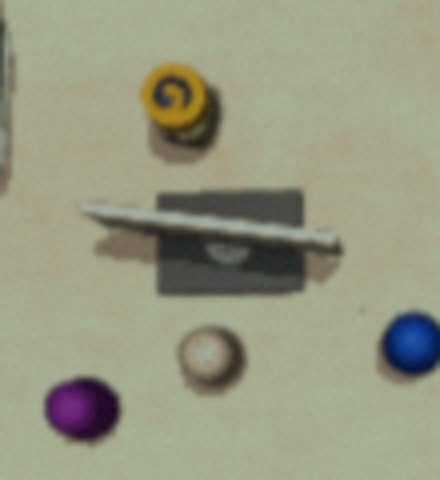

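View pics/c2.png

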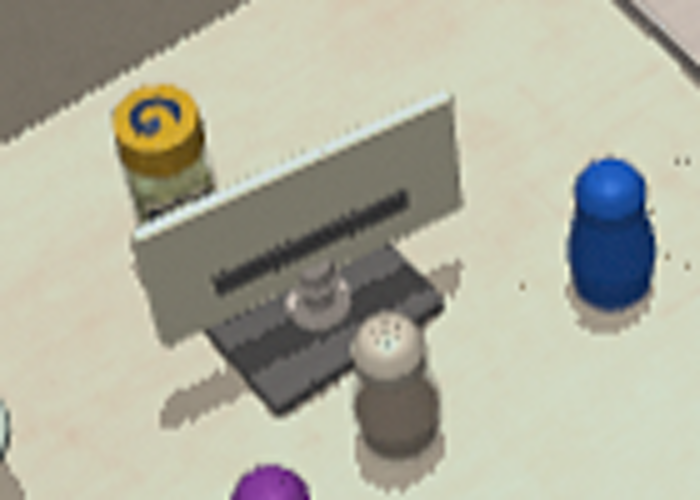

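```bash
cat >> h.py <<'E'
from scipy.spatial.transform import Rotation as Ro
def go(pos=None,jaw=None,verbose=True):
    """print dp (cm, tool axes now) and turn about tool x (deg) to TCP pos with jaw yaw (deg, mod 180)"""
    s=manip.read_state();R=Ro.from_euler("xyz",s["eef_rot"]).as_matrix();p=s["eef_pos"]
    print("t",round(s["clock"],2),"p",p.round(1),"gap",round(s["finger_gap"],1),"F",s["wrist_force"].round(1),"q",s["joints"].round(2))
    yaw=np.degrees(np.arctan2(R[1,2],R[0,2]))
    print("jaw yaw",yaw.round(2),"toolx",R[:,0].round(3),"tooly",R[:,1].round(3),"toolz",R[:,2].round(3))
    if jaw is not None:
        dy=(jaw-yaw+90)%180-90
        Rt=Ro.from_euler("z",yaw+dy,degrees=True).as_matrix()
        z=Rt[:,0];x=np.array([0,0,-1.]);y=np.cross(z,x);Rg=np.stack([x,y,z],1)
        print("turn vec tool deg",np.degrees(Ro.from_matrix(R.T@Rg).as_rotvec()).round(2))
        if pos is not None: print(" after turn dp cm",(Rg.T@(np.array(pos)-p)/10).round(2))
    if pos is not None: print("dp cm",(R.T@(np.array(pos)-p)/10).round(2))
E
python3 - <<'E'
from h import *
z=np.load("pics/top0.npz");p=z["p"];c=calibration("top");K=c["K"];T=c["world_from_camera"]
# base: dark grey pixels
crop=p[205:260,235:295].astype(int);m=np.zeros((480,640),bool)
m[205:260,235:295]=(crop.max(2)<105)&(crop.max(2)-crop.min(2)<20)
v,u=np.nonzero(m);r=np.stack([(u-K[0,2])/K[0,0],(v-K[1,2])/K[1,1],np.ones(len(u))],-1)@T[:3,:3].T
P=T[:3,3]+r*((12-T[2,3])/r[:,2:3]);
n,l,st,ce=cv2.connectedComponentsWithStats(m.astype(np.uint8));print(st)
k=(abs(P[:,1]-199)<60)&(abs(P[:,0]-544)<45)
print(k.sum(),cv2.minAreaRect(P[k][:,:2].astype(np.float32)))
for x in np.arange(505,520,3):pass
# bottom edge line fit
lo=[];Q=P[k]
for y in np.arange(160,240,4):
    q=Q[abs(Q[:,1]-y)<3]
    if len(q):lo.append((y,q[:,0].min()))
lo=np.array(lo);print(np.degrees(np.arctan(-np.polyfit(lo[:,0],lo[:,1],1)[0])),lo[:,1].mean())
go([466,204,180],90)
E
```

```text
[[     0      0    640    480 306322]
 [   248    205      9      2     13]
 [   244    218     37      9    235]
 [   235    225     55     19    616]
 [   261    253      5      7     14]]
824 ((544.1041870117188, 198.35385131835938), (68.21263885498047, 116.8632583618164), 1.4673444032669067)
2.027992521675663 510.0993939829183
t 0.1 p [ 249.4 -489.9  205. ] gap 94.4 F [ 0.3 -0.4  0.7] q [-1.17  0.3   1.52 -0.    1.32 -0.07]
jaw yaw -63.02 toolx [-0.     0.001 -1.   ] tooly [0.891 0.454 0.   ] toolz [ 0.454 -0.891 -0.001]
turn vec tool deg [ 2.698e+01 -6.000e-02  1.000e-02]
 after turn dp cm [  2.5   21.66 -69.39]
dp cm [  2.55  50.78 -52.01]
```

{"api": "jog_arm", "payload": {"turn": [[9,0,0],[9,0,0],[9,0,0],[0,0,0],[0,0,0],[0,0,0],[0,0,0],[0,0,0]], "dp": [[0,0,0],[0,0,0],[0,0,0],[0,2,-6],[0,2,-6],[0,2,-6],[0,2,-6],[0,2,-6]], "gripper": [0.25,0.25,0.25,0.25,0.25,0.25,0.25,0.25], "grip_force": 20}}

```text
clock: 1.1
eef_pos: [352.1, -192.7, 202.8]
eef_rot: [-2.671, 1.565, 2.019]
wrist_force: [1.0, 0.2, -1.4]
finger_gap: 70.7
```

```bash
python3 -c "
from h import *
go([466,204,180],90)"
```

```text
t 1.1 p [ 352.1 -192.7  202.8] gap 70.7 F [ 1.   0.2 -1.4] q [-0.59 -0.03  1.91  0.    1.28  1.  ]
jaw yaw -91.29 toolx [-0.003  0.006 -1.   ] tooly [ 1.    -0.023 -0.003] toolz [-0.023 -1.    -0.006]
turn vec tool deg [-1.29 -0.32  0.16]
 after turn dp cm [  2.28  11.39 -39.67]
dp cm [  2.48  10.5  -39.9 ]
```

{"api": "jog_arm", "payload": {"turn": [[-1.3,0,0],[0,0,0],[0,0,0],[0,0,0],[0,0,0],[0,0,0],[0,0,0],[0,0,0]], "dp": [[0,1.6,-5.7],[0,1.6,-5.7],[0,1.6,-5.7],[0,1.6,-5.7],[0,1.6,-5.7],[0,1.6,-5.7],[0,1.6,-5.7],[0,0,0]], "gripper": [0.25,0.25,0.25,0.25,0.25,0.25,0.25,0.25]}}

```text
clock: 2.1
eef_pos: [465.6, 223.2, 203.9]
eef_rot: [-2.606, 1.565, 2.111]
wrist_force: [-0.3, -1.5, -0.3]
finger_gap: 70.6
```

```bash
python3 - <<'E'
from h import *
go([466,204,180],90)
c=calibration("wrist");p,d=camera("wrist");cv2.imwrite("pics/w1.png",p[...,::-1]);np.savez("pics/w1.npz",p=p,d=d,K=c["K"],T=c["world_from_camera"]);print(c)
E
```

```text
t 2.1 p [465.6 223.2 203.9] gap 70.6 F [-0.3 -1.5 -0.3] q [0.37 0.23 1.62 0.01 1.3  1.94]
jaw yaw -89.72 toolx [-0.003  0.005 -1.   ] tooly [ 1.     0.005 -0.003] toolz [ 0.005 -1.    -0.005]
turn vec tool deg [ 0.28 -0.29  0.17]
 after turn dp cm [2.39 0.04 1.92]
dp cm [2.38 0.04 1.93]
{'K': array([[371.64829954,   0.        , 318.01871552],
       [  0.        , 371.64829954, 245.18999556],
       [  0.        ,   0.        ,   1.        ]]), 'world_from_camera': array([[ 4.43815439e-03, -9.73111512e-01, -2.30291747e-01,
         5.31818617e+02],
       [-9.99973109e-01, -5.66330510e-03,  4.65927401e-03,
         2.23041829e+02],
       [-5.83820560e-03,  2.30264876e-01, -9.73110478e-01,
         3.82708087e+02],
       [ 0.00000000e+00,  0.00000000e+00,  0.00000000e+00,
         1.00000000e+00]])}
```

View pics/w1.png

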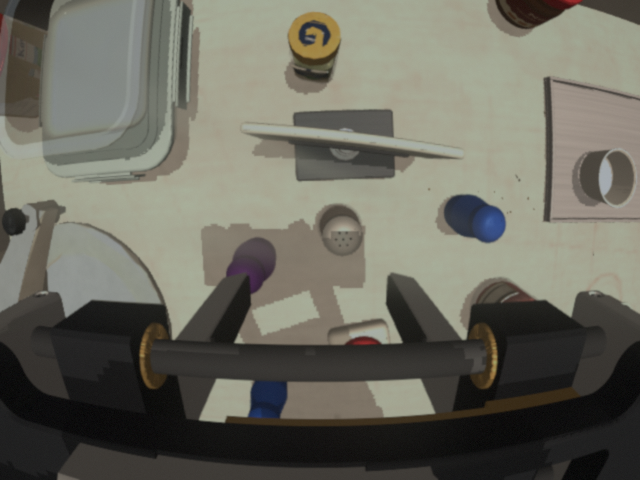

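{"api": "jog_arm", "payload": {"turn": [[0.3,-0.3,0],[0,0,0],[0,0,0],[0,0,0],[0,0,0],[0,0,0]], "dp": [[0,0,1.9],[0,0,0],[4.5,0,0],[4.5,0,0],[4,0,0],[0,0,0]], "gripper": [0.25,0.25,0.25,0.25,0.25,0.25]}}

```text
clock: 2.9
eef_pos: [465.9, 194.7, 73.0]
eef_rot: [1.586, 1.57, 0.004]
wrist_force: [-0.5, -0.9, -0.0]
finger_gap: 70.8
```

```bash
python3 - <<'E'
from h import *
go([466,204,26],90)
p,d=camera("wrist");cv2.imwrite("pics/w2.png",p[...,::-1])
E
```

```text
t 2.9 p [465.9 194.7  73. ] gap 70.8 F [-0.5 -0.9 -0. ] q [ 0.32  0.36  1.78 -0.    1.    1.91]
jaw yaw -90.65 toolx [ 0.001  0.    -1.   ] tooly [ 1.    -0.011  0.001] toolz [-0.011 -1.    -0.   ]
turn vec tool deg [-0.65 -0.   -0.05]
 after turn dp cm [ 4.7   0.01 -0.93]
dp cm [ 4.7  -0.01 -0.93]
```

View pics/w2.png

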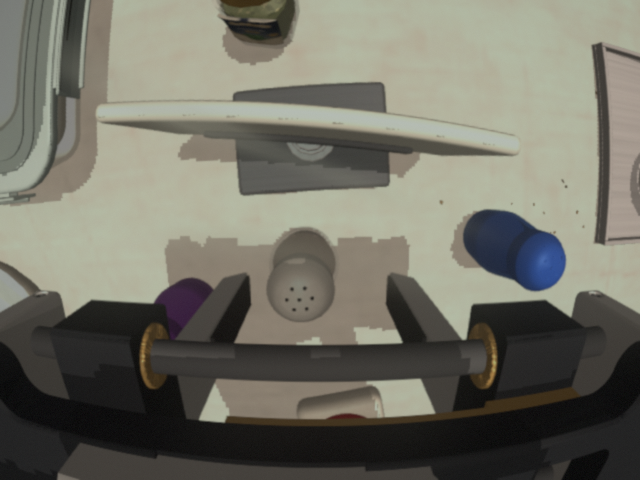

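The wrist view shows the shaker at (301,288), left of the finger mid-line (318), which fits the 9 mm offset. I'll correct that, go down and grip.

{"api": "jog_arm", "payload": {"turn": [[-0.6,0,0],[0,0,0],[0,0,0],[0,0,0],[0,0,0],[0,0,0],[0,0,0],[0,0,0]], "dp": [[0,0,-0.9],[0,0,0],[2.4,0,0],[2.3,0,0],[0,0,0],[0,0,0],[0,0,0],[0,0,0]], "gripper": [0.25,0.25,0.25,0.25,0.25,0.7,0.7,0.7], "grip_force": 15}}

```text
clock: 3.95
eef_pos: [472.5, 206.7, 37.2]
eef_rot: [1.888, 1.551, 0.318]
wrist_force: [-0.5, -1.2, 0.3]
finger_gap: 43.9
```

{"api": "jog_arm", "payload": {"turn": [[0,0,0],[0,0,0]], "dp": [[0,0,0],[0,0,0]], "gripper": [0.7,0.7]}}

```text
clock: 4.2
eef_pos: [472.6, 206.7, 37.6]
eef_rot: [1.891, 1.551, 0.32]
wrist_force: [0.4, 0.1, -0.9]
finger_gap: 40.0
```

```bash
python3 - <<'E'
from h import *
go([466,204,200],90)
E
```

```text
t 4.2 p [472.6 206.7  37.6] gap 40.0 F [ 0.4  0.1 -0.9] q [ 0.34  0.42  1.79 -0.    0.91  1.91]
jaw yaw -89.98 toolx [ 0.019  0.006 -1.   ] tooly [1.    0.    0.019] toolz [ 0.    -1.    -0.006]
turn vec tool deg [ 0.02 -0.36 -1.09]
 after turn dp cm [-16.24  -0.66   0.27]
dp cm [-16.26  -0.35   0.17]
```

{"api": "jog_arm", "payload": {"turn": [[0,0,0],[0,0,0],[0,-0.4,-1.1],[0,0,0]], "dp": [[0,0,0],[0,0,0],[0,-0.6,0.25],[0,0,0]], "gripper": [0.25,0.25,0.25,0.25]}}

```text
clock: 4.7
eef_pos: [466.2, 204.1, 37.4]
eef_rot: [-0.973, 1.569, -2.544]
wrist_force: [0.1, 0.1, -0.1]
finger_gap: 70.0
```

```bash
python3 - <<'E'
from h import *
go([466,204,26],90)
E
```

```text
t 4.7 p [466.2 204.1  37.4] gap 70.0 F [ 0.1  0.1 -0.1] q [ 0.34  0.42  1.79 -0.    0.93  1.91]
jaw yaw -89.98 toolx [-0.002 -0.001 -1.   ] tooly [ 1.     0.    -0.002] toolz [ 0.    -1.     0.001]
turn vec tool deg [0.02 0.07 0.1 ]
 after turn dp cm [ 1.14 -0.02  0.01]
dp cm [ 1.14 -0.01  0.  ]
```

{"api": "jog_arm", "payload": {"turn": [[0,0,0],[0,0,0],[0,0,0],[0,0,0],[0,0,0],[0,0,0],[0,0,0]], "dp": [[1.1,0,0],[0,0,0],[0,0,0],[0,0,0],[0,0,0],[0,0,0],[0,0,0]], "gripper": [0.25,0.25,0.7,0.7,0.7,0.7,0.7]}}

```text
clock: 5.58
eef_pos: [466.1, 204.1, 25.5]
eef_rot: [-1.005, 1.569, -2.575]
wrist_force: [-0.0, -0.1, -0.4]
finger_gap: 42.0
```

```bash
python3 - <<'E'
from h import *
go([466,204,200],90)
E
```

```text
t 5.58 p [466.1 204.1  25.5] gap 42.0 F [-0.  -0.1 -0.4] q [ 0.34  0.44  1.79 -0.    0.91  1.91]
jaw yaw -89.98 toolx [-0.002 -0.001 -1.   ] tooly [ 1.     0.    -0.002] toolz [ 0.    -1.     0.001]
turn vec tool deg [0.02 0.07 0.11]
 after turn dp cm [-1.745e+01 -1.000e-02  1.000e-02]
dp cm [-17.45  -0.04   0.03]
```

{"api": "jog_arm", "payload": {"turn": [[0,0,0],[0,0,0],[0,0,0],[0,0,0],[0,0,0],[0,0,0]], "dp": [[-2,0,0],[-3.5,0,0],[-4,0,0],[-3.5,0,0],[-1.5,0,0],[0,0,0]], "gripper": [0.7,0.7,0.7,0.7,0.7,0.7]}}

```text
clock: 6.32
eef_pos: [465.5, 203.9, 173.3]
eef_rot: [-1.121, 1.566, -2.692]
wrist_force: [-0.1, -0.7, -0.6]
finger_gap: 42.2
```

```bash
python3 - <<'E'
from h import *
go([523,-249.5,165],90)
p,d=camera("wrist");cv2.imwrite("pics/w3.png",p[...,::-1])
E
```

```text
t 6.33 p [465.5 203.9 173.3] gap 42.2 F [-0.1 -0.7 -0.6] q [ 0.34  0.24  1.67 -0.    1.23  1.91]
jaw yaw -89.99 toolx [-0.005 -0.002 -1.   ] tooly [ 1.     0.    -0.005] toolz [ 0.    -1.     0.002]
turn vec tool deg [0.01 0.13 0.27]
 after turn dp cm [ 0.83  5.75 45.34]
dp cm [ 0.91  5.74 45.34]
```

View pics/w3.png

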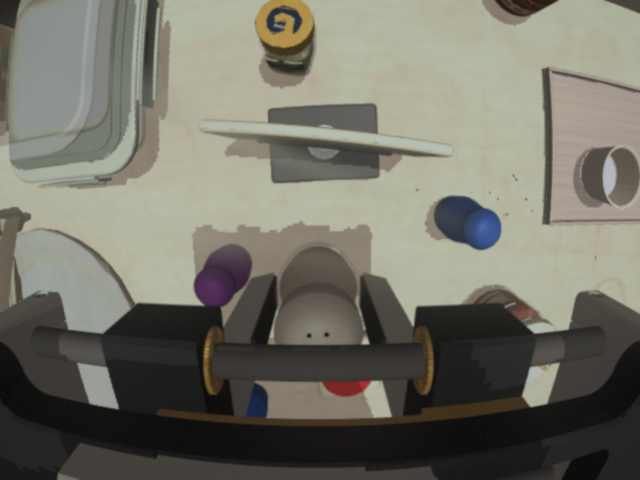

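The shaker hangs upright between the fingers at about (318,310), clear of the table. I'll carry it to the tray.

{"api": "jog_arm", "payload": {"turn": [[0,0,0],[0,0,0],[0,0,0],[0,0,0],[0,0,0],[0,0,0],[0,0,0],[0,0,0]], "dp": [[0,0.4,3],[0,0.6,4.5],[0,0.7,5.5],[0,0.7,5.5],[0,0.7,5.5],[0,0.7,5.5],[0,0.6,4.5],[0,0.4,3]], "gripper": [0.7,0.7,0.7,0.7,0.7,0.7,0.7,0.7]}}

```text
clock: 7.38
eef_pos: [510.0, -175.8, 158.9]
eef_rot: [-1.546, 1.546, -3.113]
wrist_force: [0.4, 0.7, -1.5]
finger_gap: 42.2
```

```bash
python3 - <<'E'
from h import *
go([523,-249.5,165],90)
E
```

```text
t 7.38 p [ 510.  -175.8  158.9] gap 42.2 F [ 0.4  0.7 -1.5] q [-0.39  0.33  1.59 -0.01  1.24  1.18]
jaw yaw -89.75 toolx [-0.025 -0.001 -1.   ] tooly [ 1.     0.004 -0.025] toolz [ 0.004 -1.     0.001]
turn vec tool deg [0.25 0.04 1.44]
 after turn dp cm [-0.61  1.3   7.37]
dp cm [-0.63  1.25  7.37]
```

{"api": "jog_arm", "payload": {"turn": [[0.2,0,0.7],[0,0,0.7],[0,0,0],[0,0,0]], "dp": [[0,0.7,4],[0,0.5,2.9],[0,0,0],[0,0,0]], "gripper": [0.7,0.7,0.7,0.7]}}

```text
clock: 7.88
eef_pos: [520.0, -247.5, 150.9]
eef_rot: [-2.005, 1.56, 2.706]
wrist_force: [-0.4, 0.9, -0.0]
finger_gap: 42.4
```

```bash
python3 - <<'E'
from h import *
go([523,-249.5,30.5],90)
E
```

```text
t 7.88 p [ 520.  -247.5  150.9] gap 42.4 F [-0.4  0.9 -0. ] q [-0.51  0.41  1.5  -0.    1.24  1.07]
jaw yaw -90.11 toolx [-0.01   0.004 -1.   ] tooly [ 1.    -0.002 -0.01 ] toolz [-0.002 -1.    -0.004]
turn vec tool deg [-0.11 -0.25  0.55]
 after turn dp cm [12.04  0.3   0.2 ]
dp cm [12.04  0.42  0.25]
```

{"api": "jog_arm", "payload": {"turn": [[0,0,0.5],[0,0,0],[0,0,0],[0,0,0],[0,0,0],[0,0,0]], "dp": [[2,0.3,0.2],[3,0,0],[3,0,0],[2.5,0,0],[0.5,0,0],[0,0,0]], "gripper": [0.7,0.7,0.7,0.7,0.7,0.7]}}

```text
clock: 8.62
eef_pos: [522.7, -242.9, 36.8]
eef_rot: [-2.696, 1.564, 2.021]
wrist_force: [-0.1, 0.2, -0.4]
finger_gap: 41.9
```

```bash
python3 - <<'E'
from h import *
go([523,-249.5,30.5],90)
p,d=camera("wrist");cv2.imwrite("pics/w4.png",p[...,::-1])
E
```

```text
t 8.62 p [ 522.7 -242.9   36.8] gap 41.9 F [-0.1  0.2 -0.4] q [-0.5   0.55  1.59  0.    1.01  1.06]
jaw yaw -89.77 toolx [-0.003  0.006 -1.   ] tooly [ 1.     0.004 -0.003] toolz [ 0.004 -1.    -0.006]
turn vec tool deg [ 0.23 -0.33  0.16]
 after turn dp cm [0.63 0.03 0.66]
dp cm [0.63 0.03 0.66]
```

View pics/w4.png

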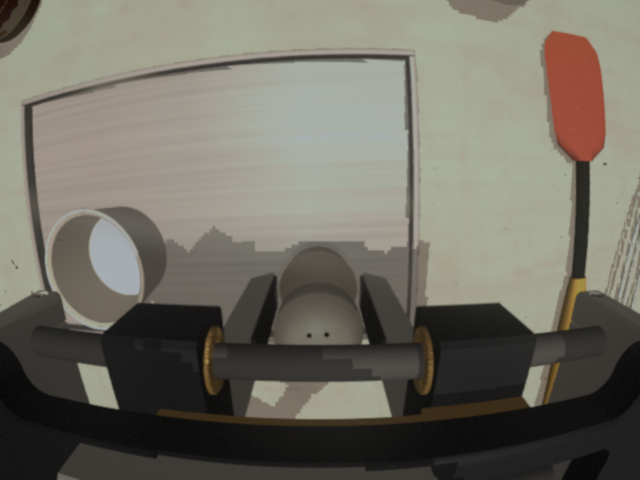

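The shaker hangs over the tray at about (318,300), well clear of the ramekin at (105,260). I'll lower it the last few mm and let go.

{"api": "jog_arm", "payload": {"turn": [[0,-0.3,0.1],[0,0,0],[0,0,0]], "dp": [[0.5,0,0],[0.1,0,0],[0,0,0]], "gripper": [0.7,0.7,0.7]}}

```text
clock: 9.05
eef_pos: [523.6, -243.3, 32.6]
eef_rot: [0.95, 1.568, -0.617]
wrist_force: [-0.6, 0.1, -0.8]
finger_gap: 42.1
```

```bash
python3 - <<'E'
from h import *
go([523,-249.5,30.5],90)
E
```

```text
t 9.05 p [ 523.6 -243.3   32.6] gap 42.1 F [-0.6  0.1 -0.8] q [-0.5   0.55  1.6  -0.    0.99  1.07]
jaw yaw -89.77 toolx [ 0.002 -0.001 -1.   ] tooly [1.    0.004 0.002] toolz [ 0.004 -1.     0.002]
turn vec tool deg [ 0.23  0.09 -0.12]
 after turn dp cm [ 0.21 -0.06  0.62]
dp cm [ 0.21 -0.06  0.62]
```

{"api": "jog_arm", "payload": {"turn": [[0,0,0],[0,0,0]], "dp": [[0.25,0,0],[0,0,0]], "gripper": [0.7,0.7]}}

```text
clock: 9.3
eef_pos: [523.6, -243.4, 30.2]
eef_rot: [0.955, 1.568, -0.611]
wrist_force: [-0.0, -0.1, -1.1]
finger_gap: 42.7
```

```bash
python3 - <<'E'
from h import *
go([523,-249.5,30.5],90)
E
```

```text
t 9.3 p [ 523.6 -243.4   30.2] gap 42.7 F [-0.  -0.1 -1.1] q [-0.5   0.56  1.6  -0.    0.99  1.07]
jaw yaw -89.77 toolx [ 0.002 -0.002 -1.   ] tooly [1.    0.004 0.002] toolz [ 0.004 -1.     0.002]
turn vec tool deg [ 0.23  0.1  -0.14]
 after turn dp cm [-0.03 -0.06  0.61]
dp cm [-0.03 -0.07  0.61]
```

{"api": "jog_arm", "payload": {"turn": [[0,0,0],[0,0,0],[0,0,0],[0,0,0],[0,0,0],[0,0,0],[0,0,0],[0,0,0]], "dp": [[0,0,0],[0,0,0],[0,0,0],[-3,0,0],[-5,0,0],[-5,0,0],[-4,0,0],[0,0,0]], "gripper": [0.28,0.28,0.28,0.28,0.28,0.28,0.28,0.28]}}

```text
clock: 10.3
eef_pos: [523.0, -243.1, 205.6]
eef_rot: [0.966, 1.568, -0.601]
wrist_force: [-0.2, 0.9, -0.5]
finger_gap: 67.8
```

```bash
python3 - <<'E'
from h import *
go([565,200,215],90)
p,d=camera("wrist");cv2.imwrite("pics/w5.png",p[...,::-1])
E
```

```text
t 10.3 p [ 523.  -243.1  205.6] gap 67.8 F [-0.2  0.9 -0.5] q [-0.5   0.36  1.44 -0.    1.34  1.07]
jaw yaw -89.78 toolx [ 0.002 -0.002 -1.   ] tooly [1.    0.004 0.002] toolz [ 0.004 -1.     0.002]
turn vec tool deg [ 0.22  0.09 -0.13]
 after turn dp cm [ -0.94   4.2  -44.31]
dp cm [ -1.     4.37 -44.29]
```

View pics/w5.png

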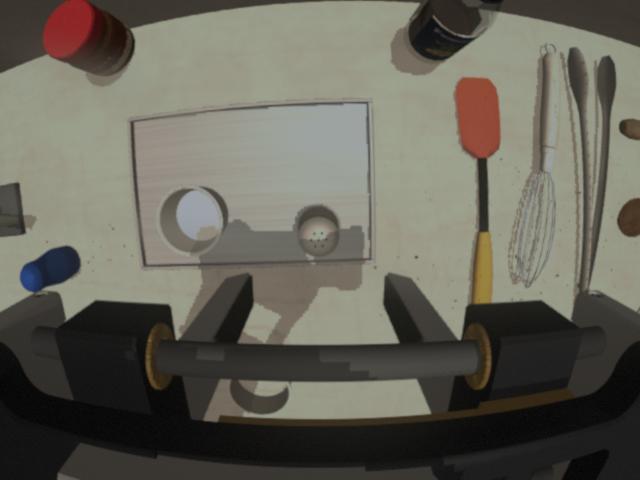

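The shaker stands upright in the tray at (319,230). Next, the arm goes to look at the spice jar from above.

{"api": "jog_arm", "payload": {"turn": [[0,0,0],[0,0,0],[0,0,0],[0,0,0],[0,0,0],[0,0,0],[0,0,0],[0,0,0]], "dp": [[0,0.5,-6],[0,0.5,-6],[-0.1,0.5,-6],[-0.2,0.5,-6],[-0.2,0.5,-6],[-0.1,0.5,-6],[0,0.5,-6],[0,0.5,-3]], "gripper": [0.28,0.28,0.28,0.28,0.28,0.28,0.28,0.28]}}

```text
clock: 11.35
eef_pos: [557.6, 219.3, 196.4]
eef_rot: [-1.565, 1.552, -3.137]
wrist_force: [0.2, -0.9, -0.2]
finger_gap: 68.0
```

```bash
python3 - <<'E'
from h import *
go([560,222,215],90)
E
```

```text
t 11.35 p [557.6 219.3 196.4] gap 68.0 F [ 0.2 -0.9 -0.2] q [0.31 0.43 1.37 0.01 1.36 1.88]
jaw yaw -90.06 toolx [-0.018 -0.    -1.   ] tooly [ 1.    -0.001 -0.018] toolz [-0.001 -1.     0.   ]
turn vec tool deg [-0.06  0.01  1.05]
 after turn dp cm [-1.86  0.24 -0.27]
dp cm [-1.86  0.2  -0.27]
```

{"api": "jog_arm", "payload": {"turn": [[0,0,1],[0,0,0]], "dp": [[-1,0,0],[0,0,0]], "gripper": [0.28,0.28]}}

```text
clock: 11.6
eef_pos: [556.8, 220.2, 203.8]
eef_rot: [-1.205, 1.566, -2.774]
wrist_force: [-0.2, -0.4, 0.6]
finger_gap: 67.5
```

```bash
python3 - <<'E'
from h import *
go([628,228,215],90)
c=calibration("wrist");p,d=camera("wrist");cv2.imwrite("pics/w6.png",p[...,::-1]);np.savez("pics/w6.npz",p=p,d=d,K=c["K"],T=c["world_from_camera"]);print(c["world_from_camera"])
E
```

```text
t 11.6 p [556.8 220.2 203.8] gap 67.5 F [-0.2 -0.4  0.6] q [ 0.32  0.41  1.37 -0.    1.36  1.88]
jaw yaw -89.92 toolx [-0.004 -0.002 -1.   ] tooly [ 1.     0.001 -0.004] toolz [ 0.001 -1.     0.002]
turn vec tool deg [0.08 0.09 0.23]
 after turn dp cm [-1.12  7.12 -0.78]
dp cm [-1.15  7.11 -0.77]
[[ 1.03221313e-03 -9.72872223e-01 -2.31340814e-01  6.23260113e+02]
 [-9.99999195e-01 -8.33603202e-04 -9.56264030e-04  2.20938885e+02]
 [ 7.37476269e-04  2.31341614e-01 -9.72872301e-01  3.82608779e+02]
 [ 0.00000000e+00  0.00000000e+00  0.00000000e+00  1.00000000e+00]]
```

View pics/w6.png

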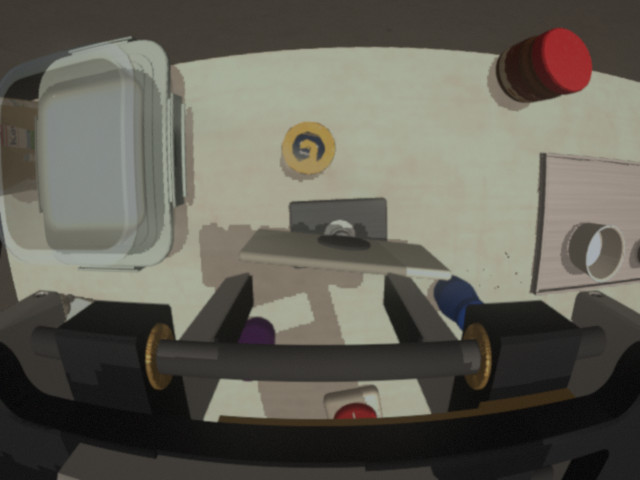

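```bash
python3 - <<'E'
from h import *
a=[]
for n,(x,y) in(("w1",(315,45)),("w2",(256,38)),("w3",(286,42))):
    p=cv2.imread(f"pics/{n}.png");a.append(cv2.resize(p[y-38:y+42,x-40:x+40],None,fx=3.3,fy=3.3,interpolation=cv2.INTER_CUBIC))
cv2.imwrite("pics/z.png",np.hstack(a))
p=cv2.imread("pics/scene0.png");cv2.imwrite("pics/z2.png",cv2.resize(p[240:290,200:245],None,fx=10,fy=10,interpolation=cv2.INTER_CUBIC))
E
```

```text
(no output)
```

View pics/z.png

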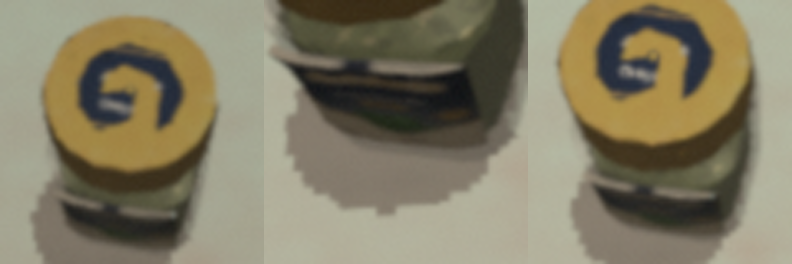

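```bash
cat >> h.py <<'E'
def wray(K,T,u,v):
    x,y=(u-K[0,2])/K[0,0],(v-K[1,2])/K[1,1];th=np.hypot(x,y)
    d=np.array([x/th*np.sin(th),y/th*np.sin(th),np.cos(th)]) if th>0 else np.array([0,0,1.])
    return T[:3,3],T[:3,:3]@d
def wplane(K,T,u,v,z):
    o,d=wray(K,T,u,v);return o+d*(z-o[2])/d[2]
E
python3 - <<'E'
from h import *
z=np.load("pics/w1.npz");K,T,d=z["K"],z["T"],z["d"]
px=[(292.6,65.2),(329.5,72.8)]
for u,v in px:
    o,r=wray(K,T,u,v);f=r@T[:3,2];D=d[int(round(v)),int(round(u))];print("depthpt",(o+r/f*D).round(1))
for h in(30,50,65):
    a,b=[wplane(K,T,u,v,h) for u,v in px];print(h,a.round(1),b.round(1),np.linalg.norm(a-b).round(1),"face dir yaw",np.degrees(np.arctan2(*(a-b)[1::-1])).round(1))
# cap centre from w6 & w1
for n in("w1","w6"):
    z=np.load(f"pics/{n}.npz");h=cv2.cvtColor(z["p"],cv2.COLOR_RGB2HSV)
    m=((h[...,0]>15)&(h[...,0]<30)&(h[...,1]>130)&(h[...,2]>110)).astype(np.uint8)
    m=cv2.morphologyEx(m,cv2.MORPH_CLOSE,np.ones((15,15)));m[100 if n=="w1" else 200:]=0
    c=max(cv2.findContours(m,0,1)[0],key=cv2.contourArea)
    P=np.array([wplane(z["K"],z["T"],u,v,96)[:2] for u,v in c[:,0]]);print(n,cv2.minEnclosingCircle(P.astype(np.float32)))
# other objects in w6: base, sign
E
```

```text
depthpt [615.8 247.5  57.3]
depthpt [613.1 214.9  38.2]
30 [622.8 249.5  30. ] [615.  214.7  30. ] 35.7 face dir yaw 77.4
50 [617.6 248.   50. ] [610.3 215.1  50. ] 33.7 face dir yaw 77.4
65 [613.8 246.9  65. ] [606.8 215.5  65. ] 32.1 face dir yaw 77.4
w1 ((630.997802734375, 228.29574584960938), 20.06702423095703)
w6 ((634.507568359375, 226.85330200195312), 18.91233253479004)
```

```bash
python3 - <<'E'
from h import *
z=np.load("pics/w1.npz");K,T1=z["K"],z["T"]
def Tt(p,x,y,zz):
    M=np.eye(4);M[:3,:3]=np.stack([x,y,zz],1);M[:3,3]=p;return M
A=Tt([465.6,223.2,203.9],[-0.003,.005,-1],[1,.005,-.003],[.005,-1,-.005])
E=np.linalg.inv(A)@T1
for n,M,px in(("w2",Tt([465.9,194.7,73.],[.001,0,-1],[1,-.011,.001],[-.011,-1,0]),[(219.3,15.8),(278.4,21.8)]),("w3",Tt([465.5,203.9,173.3],[-.005,-.002,-1],[1,0,-.005],[0,-1,.002]),[(265.7,59.2),(304.2,64.6)])):
    T=M@E
    for h in(40,50,60):
        a,b=[wplane(K,T,u,v,h) for u,v in px];print(n,h,a.round(1),b.round(1),np.linalg.norm(a-b).round(1),np.degrees(np.arctan2(*(a-b)[1::-1])).round(1))
go([629.5,228,205],79)
E
```

```text
w2 40 [622.4 252.1  40. ] [615.1 216.5  40. ] 36.3 78.4
w2 50 [618.1 249.3  50. ] [611.2 215.5  50. ] 34.6 78.4
w2 60 [613.8 246.6  60. ] [607.2 214.4  60. ] 32.8 78.4
w3 40 [618.2 248.2  40. ] [612.3 215.8  40. ] 32.9 79.8
w3 50 [615.4 246.8  50. ] [609.8 215.4  50. ] 31.9 79.8
w3 60 [612.7 245.4  60. ] [607.2 215.1  60. ] 30.8 79.8
t 11.65 p [556.6 219.9 203.2] gap 67.4 F [ 0.1 -0.3 -0.4] q [ 0.32  0.41  1.37 -0.    1.36  1.88]
jaw yaw -89.95 toolx [-0.005 -0.002 -1.   ] tooly [ 1.     0.001 -0.005] toolz [ 0.001 -1.     0.002]
turn vec tool deg [11.05  0.13  0.29]
 after turn dp cm [-0.18  7.   -2.18]
dp cm [-0.22  7.29 -0.8 ]
```

{"api": "jog_arm", "payload": {"turn": [[5.8,0,0],[5.7,0,0],[0,0,0],[0,0,0]], "dp": [[0,3.6,-0.4],[0,3.6,-1.8],[0,0,0],[0,0,0]], "gripper": [0.28,0.28,0.28,0.28]}}

```text
clock: 12.15
eef_pos: [632.0, 233.0, 201.6]
eef_rot: [-1.019, 1.563, -2.801]
wrist_force: [-0.5, -0.5, 0.6]
finger_gap: 67.7
```

```bash
python3 - <<'E'
from h import *
go([630.5,228,130],78.5)
E
```

```text
t 12.15 p [632.  233.  201.6] gap 67.7 F [-0.5 -0.5  0.6] q [ 0.3   0.59  1.11 -0.    1.44  2.08]
jaw yaw -102.06 toolx [-0.008 -0.003 -1.   ] tooly [ 0.978 -0.209 -0.007] toolz [-0.209 -0.978  0.004]
turn vec tool deg [-0.57  0.24  0.4 ]
 after turn dp cm [ 7.16 -0.04  0.52]
dp cm [7.16 0.01 0.49]
```

{"api": "jog_arm", "payload": {"turn": [[-0.5,0.2,0.4],[0,0,0],[0,0,0],[0,0,0],[0,0,0]], "dp": [[0,0,0.5],[0,0,0],[3.5,0,0],[3.5,0,0],[0,0,0]], "gripper": [0.28,0.28,0.28,0.28,0.28]}}

```text
clock: 12.78
eef_pos: [629.6, 226.4, 133.0]
eef_rot: [1.871, 1.567, 0.1]
wrist_force: [0.1, 0.4, 0.2]
finger_gap: 67.6
```

```bash
python3 - <<'E'
from h import *
go([630.5,228,39],78.5)
p,d=camera("wrist");cv2.imwrite("pics/w7.png",p[...,::-1])
E
```

```text
t 12.78 p [629.6 226.4 133. ] gap 67.6 F [0.1 0.4 0.2] q [ 0.29  0.62  1.22 -0.    1.29  2.06]
jaw yaw -101.46 toolx [ 0.004  0.    -1.   ] tooly [ 0.98  -0.199  0.004] toolz [-0.199 -0.98  -0.001]
turn vec tool deg [ 0.04 -0.06 -0.2 ]
 after turn dp cm [ 9.4   0.06 -0.18]
dp cm [ 9.4   0.02 -0.17]
```

View pics/w7.png

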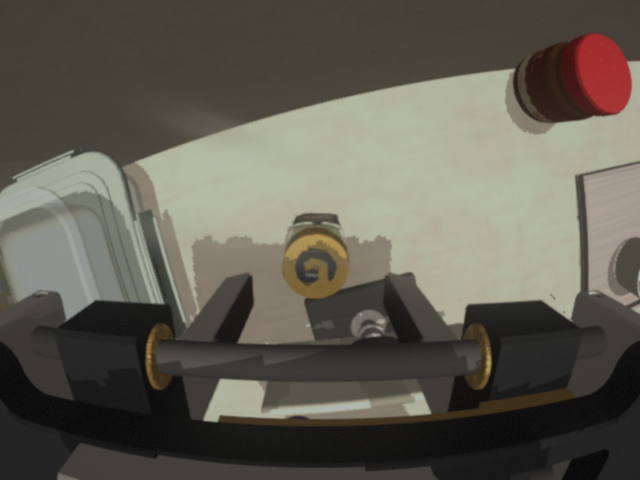

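The jar is centred at (316,263) and square between the fingers: its rear edge (295–340,218) lies level. I'll go down.

{"api": "jog_arm", "payload": {"turn": [[0,0,0],[0,0,0],[0,0,0],[0,0,0],[0,0,0]], "dp": [[0,0,-0.15],[3,0,0],[3,0,0],[2.5,0,0],[0,0,0]], "gripper": [0.28,0.28,0.28,0.28,0.28]}}

```text
clock: 13.45
eef_pos: [635.3, 230.0, 57.8]
eef_rot: [2.029, 1.551, 0.259]
wrist_force: [-0.5, -0.3, 1.0]
finger_gap: 67.6
```

```bash
python3 - <<'E'
from h import *
go([630.5,228,39],78.5)
E
```

```text
t 13.45 p [635.3 230.   57.8] gap 67.6 F [-0.5 -0.3  1. ] q [ 0.29  0.71  1.27 -0.    1.14  2.06]
jaw yaw -101.41 toolx [ 0.019  0.005 -1.   ] tooly [ 0.98  -0.198  0.018] toolz [-0.198 -0.98  -0.009]
turn vec tool deg [ 0.08 -0.5  -1.02]
 after turn dp cm [ 1.88 -0.43  0.29]
dp cm [ 1.87 -0.47  0.31]
```

{"api": "jog_arm", "payload": {"turn": [[0,-0.5,-1],[0,0,0],[0,0,0]], "dp": [[0.5,-0.45,0.3],[1.3,0,0],[0,0,0]], "gripper": [0.28,0.28,0.28]}}

```text
clock: 13.82
eef_pos: [631.6, 228.4, 42.6]
eef_rot: [2.046, 1.567, 0.276]
wrist_force: [0.2, -0.0, 0.3]
finger_gap: 67.7
```

```bash
python3 - <<'E'
from h import *
go([630.5,228,39],78.5)
E
```

```text
t 13.82 p [631.6 228.4  42.6] gap 67.7 F [ 0.2 -0.   0.3] q [ 0.29  0.72  1.28 -0.    1.13  2.06]
jaw yaw -101.41 toolx [ 0.004  0.001 -1.   ] tooly [ 0.98  -0.198  0.004] toolz [-0.198 -0.98  -0.002]
turn vec tool deg [ 0.09 -0.1  -0.2 ]
 after turn dp cm [ 0.36 -0.1   0.06]
dp cm [ 0.36 -0.11  0.06]
```

{"api": "jog_arm", "payload": {"turn": [[0,0,-0.2],[0,0,0],[0,0,0],[0,0,0],[0,0,0],[0,0,0],[0,0,0],[0,0,0]], "dp": [[0.4,-0.1,0],[0,0,0],[0,0,0],[0,0,0],[0,0,0],[0,0,0],[0,0,0],[-1,0,0]], "gripper": [0.28,0.28,0.7,0.7,0.7,0.7,0.7,0.7]}}

```text
clock: 14.82
eef_pos: [630.6, 228.5, 48.9]
eef_rot: [-2.894, 1.569, 1.619]
wrist_force: [0.3, 0.1, -1.2]
finger_gap: 41.1
```

```bash
python3 - <<'E'
from h import *
go([630.5,228,39],78.5)
E
```

```text
t 14.82 p [630.6 228.5  48.9] gap 41.1 F [ 0.3  0.1 -1.2] q [0.29 0.72 1.28 0.   1.15 2.06]
jaw yaw -101.41 toolx [-0.     0.002 -1.   ] tooly [ 0.98  -0.198 -0.   ] toolz [-0.198 -0.98  -0.002]
turn vec tool deg [ 0.09 -0.09  0.02]
 after turn dp cm [0.99 0.   0.05]
dp cm [0.99 0.   0.05]
```

{"api": "jog_arm", "payload": {"turn": [[0,0,0],[0,0,0],[0,0,0],[0,0,0],[0,0,0],[0,0,0]], "dp": [[-2.5,0,0],[-3.5,0,0],[-3.5,0,0],[-3,0,0],[-1.5,0,0],[0,0,0]], "gripper": [0.7,0.7,0.7,0.7,0.7,0.7]}}

```text
clock: 15.58
eef_pos: [630.4, 228.3, 196.3]
eef_rot: [2.797, 1.568, 1.027]
wrist_force: [-0.4, 0.2, -1.9]
finger_gap: 41.2
```

```bash
python3 - <<'E'
from h import *
go([603,-211,175],90)
p,d=camera("wrist");cv2.imwrite("pics/w8.png",p[...,::-1])
E
```

```text
t 15.57 p [630.4 228.3 196.3] gap 41.2 F [-0.4  0.2 -1.9] q [0.29 0.58 1.14 0.   1.42 2.06]
jaw yaw -101.4 toolx [ 0.001  0.002 -1.   ] tooly [ 0.98  -0.198  0.001] toolz [-0.198 -0.98  -0.002]
turn vec tool deg [-11.4   -0.14  -0.07]
 after turn dp cm [ 2.13 -2.74 43.93]
dp cm [ 2.03  6.   43.61]
```

View pics/w8.png

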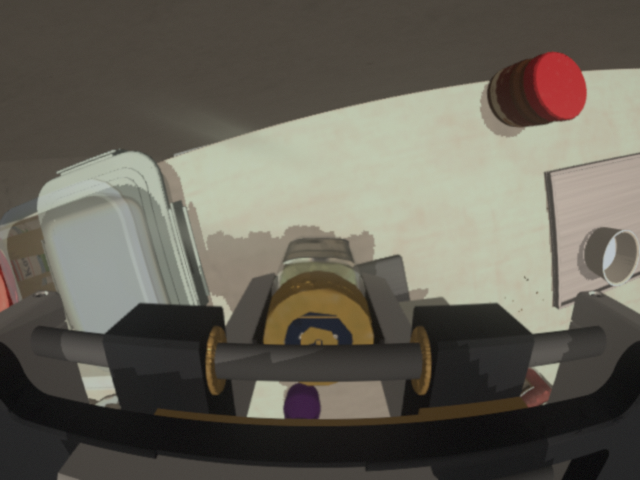

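The jar is held upright at (318,290). I'll carry it to the tray.

{"api": "jog_arm", "payload": {"turn": [[-4,0,0],[-4,0,0],[-3.4,0,0],[0,0,0],[0,0,0],[0,0,0],[0,0,0],[0,0,0]], "dp": [[0,0,2],[0,0,3.5],[0,-0.3,5],[0,-0.4,6],[0,-0.4,6],[0,-0.4,6],[0,-0.4,5],[0,-0.2,3.5]], "gripper": [0.7,0.7,0.7,0.7,0.7,0.7,0.7,0.7]}}

```text
clock: 16.62
eef_pos: [594.5, -149.5, 181.3]
eef_rot: [-1.705, 1.552, 3.019]
wrist_force: [0.4, 0.3, -2.1]
finger_gap: 41.0
```

```bash
python3 - <<'E'
from h import *
go([603,-211,175],90)
E
```

```text
t 16.62 p [ 594.5 -149.5  181.3] gap 41.0 F [ 0.4  0.3 -2.1] q [-0.3   0.47  1.34 -0.    1.35  1.26]
jaw yaw -89.35 toolx [-0.019  0.002 -1.   ] tooly [ 1.     0.011 -0.019] toolz [ 0.011 -1.    -0.003]
turn vec tool deg [ 0.65 -0.14  1.07]
 after turn dp cm [0.63 0.85 6.15]
dp cm [0.6  0.79 6.16]
```

{"api": "jog_arm", "payload": {"turn": [[0.6,0,0.5],[0,0,0.5],[0,0,0],[0,0,0]], "dp": [[0,0.5,3.5],[0,0.4,2.2],[0,0,0],[0,0,0]], "gripper": [0.7,0.7,0.7,0.7]}}

```text
clock: 17.12
eef_pos: [602.3, -209.1, 176.0]
eef_rot: [-2.204, 1.562, 2.507]
wrist_force: [0.7, -0.0, -0.6]
finger_gap: 40.9
```

```bash
python3 - <<'E'
from h import *
go([603,-211,44],90)
E
```

```text
t 17.12 p [ 602.3 -209.1  176. ] gap 40.9 F [ 0.7 -0.  -0.6] q [-0.39  0.52  1.28  0.    1.35  1.18]
jaw yaw -90.08 toolx [-0.007  0.005 -1.   ] tooly [ 1.    -0.001 -0.007] toolz [-0.001 -1.    -0.005]
turn vec tool deg [-0.08 -0.3   0.42]
 after turn dp cm [13.2   0.07  0.19]
dp cm [13.2   0.16  0.26]
```

{"api": "jog_arm", "payload": {"turn": [[0,-0.3,0.4],[0,0,0],[0,0,0],[0,0,0],[0,0,0],[0,0,0]], "dp": [[2,0,0.2],[3.5,0,0],[3.5,0,0],[2.5,0,0],[0,0,0],[0,0,0]], "gripper": [0.7,0.7,0.7,0.7,0.7,0.7]}}

```text
clock: 17.88
eef_pos: [603.8, -204.1, 59.8]
eef_rot: [1.456, 1.569, -0.108]
wrist_force: [0.5, 0.8, -0.5]
finger_gap: 41.0
```

```bash
python3 - <<'E'
from h import *
go([603,-211,44],90)
E
```

```text
t 17.88 p [ 603.8 -204.1   59.8] gap 41.0 F [ 0.5  0.8 -0.5] q [-0.38  0.63  1.39  0.    1.12  1.18]
jaw yaw -89.61 toolx [ 0.002 -0.    -1.   ] tooly [1.    0.007 0.002] toolz [ 0.007 -1.     0.   ]
turn vec tool deg [ 0.39  0.01 -0.11]
 after turn dp cm [ 1.58 -0.08  0.69]
dp cm [ 1.58 -0.09  0.69]
```

{"api": "jog_arm", "payload": {"turn": [[0,0,0],[0,0,0],[0,0,0]], "dp": [[1,0,0.4],[0.4,0,0],[0,0,0]], "gripper": [0.7,0.7,0.7]}}

```text
clock: 18.25
eef_pos: [604.8, -208.4, 47.2]
eef_rot: [1.283, 1.566, -0.281]
wrist_force: [-0.3, -1.1, -1.4]
finger_gap: 41.1
```

```bash
python3 - <<'E'
from h import *
go([603,-211,43],90)
p,d=camera("wrist");cv2.imwrite("pics/w9.png",p[...,::-1])
E
```

```text
t 18.25 p [ 604.8 -208.4   47.2] gap 41.1 F [-0.3 -1.1 -1.4] q [-0.39  0.65  1.39  0.    1.09  1.17]
jaw yaw -89.59 toolx [ 0.005 -0.001 -1.   ] tooly [1.    0.007 0.005] toolz [ 0.007 -1.     0.001]
turn vec tool deg [ 0.41  0.08 -0.28]
 after turn dp cm [ 0.42 -0.18  0.26]
dp cm [ 0.42 -0.19  0.26]
```

View pics/w9.png

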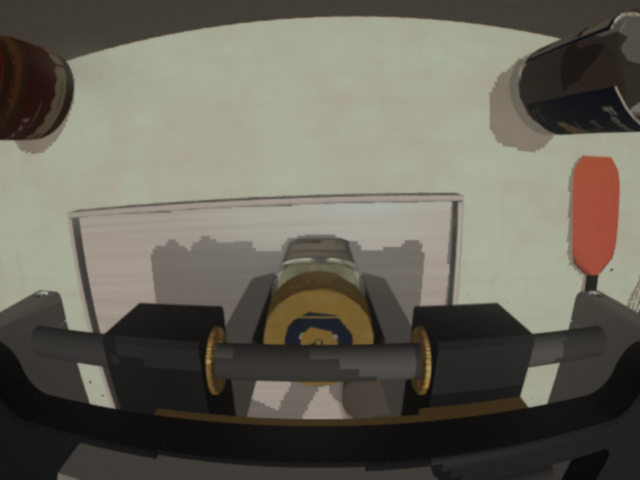

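The jar hangs just above the tray floor, inside the rear rim (y≈200). I'll lower it the last 4 mm and release.

{"api": "jog_arm", "payload": {"turn": [[0,0,0],[0,0,0]], "dp": [[0.35,0,0],[0,0,0]], "gripper": [0.7,0.7]}}

```text
clock: 18.55
eef_pos: [605.0, -208.5, 43.9]
eef_rot: [1.275, 1.565, -0.289]
wrist_force: [0.6, 0.5, -1.0]
finger_gap: 41.3
```

```bash
python3 - <<'E'
from h import *
go([603,-211,43],90)
E
```

```text
t 18.55 p [ 605.  -208.5   43.9] gap 41.3 F [ 0.6  0.5 -1. ] q [-0.39  0.66  1.39  0.    1.09  1.17]
jaw yaw -89.6 toolx [ 0.005 -0.002 -1.   ] tooly [1.    0.007 0.005] toolz [ 0.007 -1.     0.002]
turn vec tool deg [ 0.4   0.09 -0.31]
 after turn dp cm [ 0.09 -0.2   0.25]
dp cm [ 0.09 -0.2   0.25]
```

{"api": "jog_arm", "payload": {"turn": [[0,0,0],[0,0,0],[0,0,0],[0,0,0],[0,0,0],[0,0,0],[0,0,0],[0,0,0]], "dp": [[0.12,0,0],[0,0,0],[0,0,0],[0,0,0],[-3,0,0],[-5,0,0],[-5,0,0],[-3,0,0]], "gripper": [0.7,0.7,0.28,0.28,0.28,0.28,0.28,0.28]}}

```text
clock: 19.55
eef_pos: [603.4, -208.0, 205.5]
eef_rot: [1.431, 1.569, -0.133]
wrist_force: [0.6, 0.1, -0.1]
finger_gap: 67.7
```

```bash
python3 - <<'E'
from h import *
go([540,199,230],90)
p,d=camera("wrist");cv2.imwrite("pics/w10.png",p[...,::-1])
p,d=camera("top");cv2.imwrite("pics/top1.png",p[...,::-1])
W=world("top",d)
for nm,b in(("sh",(490,560,-275,-215)),("jar",(570,640,-245,-175)),("ram",(495,570,-155,-80))):
    m=(W[...,0]>b[0])&(W[...,0]<b[1])&(W[...,1]>b[2])&(W[...,1]<b[3])&(W[...,2]>(28 if nm=="ram" else 60))&(W[...,2]<120)
    Q=W[m];print(nm,len(Q),cv2.minAreaRect(Q[:,:2].astype(np.float32)) if len(Q)>4 else 0,Q[:,2].max() if len(Q) else 0)
E
```

```text
t 19.55 p [ 603.4 -208.   205.5] gap 67.7 F [ 0.6  0.1 -0.1] q [-0.39  0.5   1.25  0.    1.4   1.17]
jaw yaw -89.6 toolx [ 0.002 -0.    -1.   ] tooly [1.    0.007 0.002] toolz [ 0.007 -1.     0.   ]
turn vec tool deg [ 0.4   0.02 -0.12]
 after turn dp cm [ -2.45  -6.34 -40.7 ]
dp cm [ -2.48  -6.05 -40.74]
sh 0 0 0
jar 70 ((596.4698486328125, -193.0287628173828), (24.441667556762695, 13.566980361938477), 0.884234607219696) 104.15273226020986
ram 171 ((532.4857177734375, -117.4403076171875), (66.68391418457031, 66.53799438476562), 0.843973696231842) 54.70202130404073
```

View pics/w10.png

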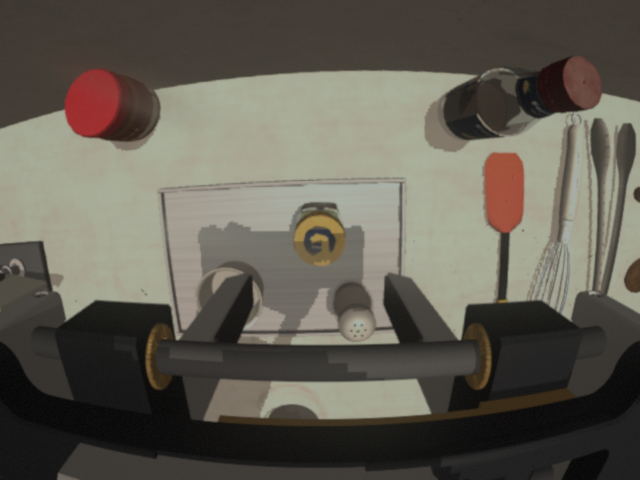

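Both stand upright in the tray: jar at (319,240), shaker at (352,305). The ramekin reads (532,-117), unmoved. Next is the sign. One pinch can't give the whole half turn within the wrist's range, so I'll do it in two pinches on the pivot.

{"api": "jog_arm", "payload": {"turn": [[0,0,0],[0,0,0],[0,0,0],[0,0,0],[0,0,0],[0,0,0],[0,0,0],[0,0,0]], "dp": [[-2,-0.7,-4],[-0.5,-0.8,-5.5],[-0.3,-0.8,-5.5],[-0.3,-0.8,-5.5],[-0.3,-0.8,-5.5],[-0.3,-0.8,-5.5],[-0.2,-0.7,-4],[0,0,0]], "gripper": [0.28,0.28,0.28,0.28,0.28,0.28,0.28,0.28]}}

```text
clock: 20.65
eef_pos: [543.3, 156.7, 237.1]
eef_rot: [-1.378, 1.566, -2.944]
wrist_force: [-0.5, -0.9, 0.7]
finger_gap: 67.5
```

{"api": "jog_arm", "payload": {"turn": [[-10.5,0,0],[-10.5,0,0],[-10.5,0,0],[-10.5,0,0],[-10.5,0,0],[-10.5,0,0],[-10,0,0],[-10,0,0]], "dp": [[0,0,0],[0,0,0],[0,0,0],[0,0,0],[0,0,0],[0,0,0],[0,0,0],[0,0,0]], "gripper": [0.4,0.4,0.4,0.4,0.4,0.4,0.4,0.4]}}

```text
clock: 21.65
eef_pos: [543.5, 147.9, 229.0]
eef_rot: [-2.759, 1.555, -2.841]
wrist_force: [-0.1, -0.2, 0.5]
finger_gap: 56.5
```

```bash
python3 - <<'E'
from h import *
go([544,199,180],-5.6)
c=calibration("wrist");p,d=camera("wrist");cv2.imwrite("pics/w11.png",p[...,::-1]);np.savez("pics/w11.npz",p=p,d=d,K=c["K"],T=c["world_from_camera"])
p,d=camera("top");np.savez("pics/top2.npz",p=p,d=d)
p,d=camera("scene");np.savez("pics/scene2.npz",p=p,d=d);cv2.imwrite("pics/scene2.png",p[...,::-1])
E
```

```text
t 21.65 p [543.5 147.9 229. ] gap 56.5 F [-0.1 -0.2  0.5] q [ 0.2   0.32  1.44 -0.    1.4   0.28]
jaw yaw -4.66 toolx [-0.015 -0.005 -1.   ] tooly [ 0.081  0.997 -0.006] toolz [ 0.997 -0.081 -0.014]
turn vec tool deg [ 0.94 -0.82  0.34]
 after turn dp cm [ 4.9   5.09 -0.45]
dp cm [ 4.88  5.12 -0.3 ]
```

View pics/w11.png

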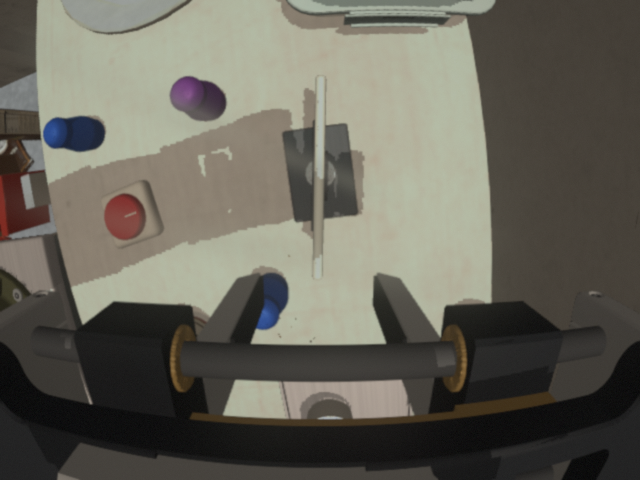

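View pics/scene2.png

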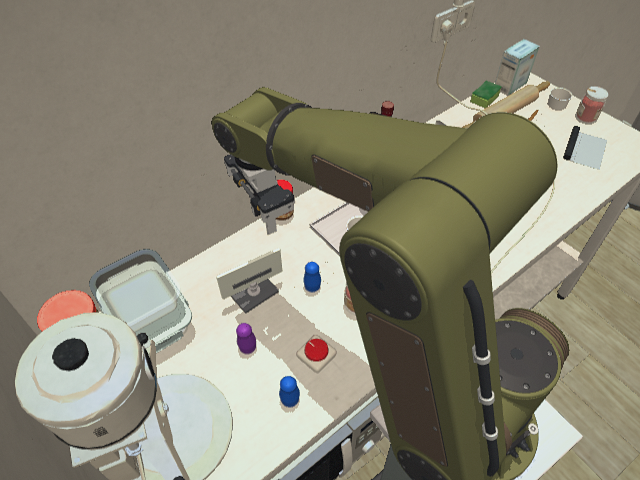

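The sign's top edge runs from (320,77) to (317,278), in line with the finger mid-line. The base at (320,172) is turned about 7° against it. I'll measure both.

```bash
python3 - <<'E'
from h import *
z=np.load("pics/w11.npz");K,T=z["K"],z["T"]
a=wplane(K,T,320.5,77,129);b=wplane(K,T,317.5,278,129);print(a.round(1),b.round(1),((a+b)/2).round(1),np.linalg.norm(a-b),np.degrees(np.arctan2(*(a-b)[1::-1])))
p=z["p"].astype(int);m=((p.max(2)<95)&(p.max(2)-p.min(2)<25)).astype(np.uint8);m[:, :270]=0;m[:,370:]=0;m[:118]=0;m[228:]=0
m2=cv2.morphologyEx(m,cv2.MORPH_OPEN,np.ones((3,3)))
v,u=np.nonzero(m2);P=np.array([wplane(K,T,i,j,12)[:2] for i,j in zip(u,v)]);r=cv2.minAreaRect(P.astype(np.float32));print("base",r)
px=[(284,134),(346,124),(357,212),(297,221)]
C=[wplane(K,T,*q,12)[:2] for q in px];print(np.round(C,1),np.mean(C,0).round(1))
for i in range(4):
    e=C[(i+1)%4]-C[i];print(np.linalg.norm(e).round(1),np.degrees(np.arctan2(e[1],e[0])).round(1))
z=np.load("pics/top2.npz");W=world("top",z["d"])
m=(abs(W[...,0]-545)<25)&(abs(W[...,1]-199)<90)&(W[...,2]>60)&(W[...,2]<160);print(cv2.minAreaRect(W[m][:,:2].astype(np.float32)))
E
```

```text
[554.6 276.2 129. ] [539.7 121.9 129. ] [547.2 199.1 129. ] 155.00594858151487 84.49030841163109
base ((546.8896484375, 199.2705078125), (69.02262878417969, 98.99620819091797), 2.946948528289795)
[[512.5 243.7]
 [578.4 248.9]
 [583.3 154. ]
 [517.9 149.3]] [548. 199.]
66.2 4.5
95.0 -87.1
65.5 -175.8
94.6 93.3
((542.2448120117188, 188.33213806152344), (119.0968017578125, 7.857083797454834), 86.4323959350586)
```

{"api": "jog_arm", "payload": {"turn": [[0.9,-0.8,0.3],[0,0,0],[0,0,0]], "dp": [[0,2.7,-0.15],[2.5,2.5,0],[0,0,0]], "gripper": [0.55,0.55,0.55]}}

```text
clock: 22.18
eef_pos: [547.8, 199.5, 202.8]
eef_rot: [-1.626, 1.57, -1.749]
wrist_force: [-0.4, -0.8, 0.1]
finger_gap: 42.0
```

```bash
python3 - <<'E'
from h import *
go([545.5,199,98],-5.6)
c=calibration("wrist");p,d=camera("wrist");cv2.imwrite("pics/w12.png",p[...,::-1])
E
```

```text
t 22.18 p [547.8 199.5 202.8] gap 42.0 F [-0.4 -0.8  0.1] q [ 0.29  0.38  1.43 -0.    1.34  0.41]
jaw yaw -7.04 toolx [-0.    -0.001 -1.   ] tooly [ 0.123  0.992 -0.001] toolz [ 0.992 -0.123 -0.   ]
turn vec tool deg [-1.44 -0.    0.05]
 after turn dp cm [10.48 -0.07 -0.22]
dp cm [10.48 -0.06 -0.22]
```

View pics/w12.png

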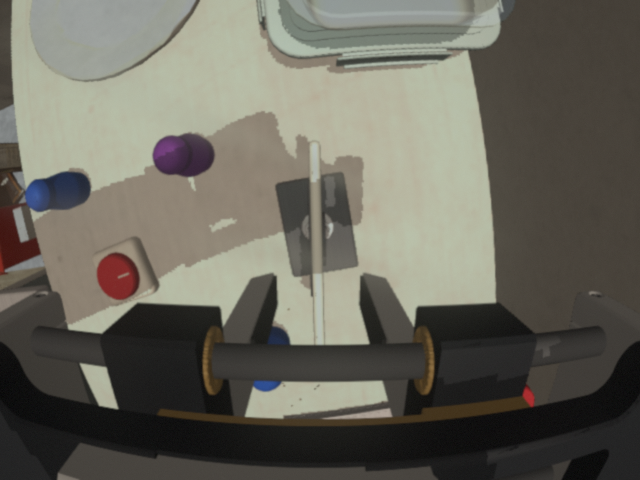

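The plate (column 316–319) lies midway between the fingers. I'll go down over its top edge.

{"api": "jog_arm", "payload": {"turn": [[-1.4,0,0],[0,0,0],[0,0,0],[0,0,0],[0,0,0]], "dp": [[0,0,-0.15],[2.5,0,0],[3,0,0],[2.5,0,0],[0,0,0]], "gripper": [0.55,0.55,0.55,0.55,0.55]}}

```text
clock: 22.85
eef_pos: [549.1, 195.4, 127.4]
eef_rot: [0.221, 1.562, 0.118]
wrist_force: [0.1, 0.8, 0.3]
finger_gap: 42.5
```

```bash
python3 - <<'E'
from h import *
go([546,199,98],-5.6)
E
```

```text
t 22.85 p [549.1 195.4 127.4] gap 42.5 F [0.1 0.8 0.3] q [ 0.28  0.44  1.52 -0.    1.17  0.38]
jaw yaw -5.9 toolx [ 0.009  0.001 -1.   ] tooly [0.103 0.995 0.002] toolz [ 0.995 -0.103  0.009]
turn vec tool deg [-0.3   0.51 -0.11]
 after turn dp cm [ 2.94  0.33 -0.35]
dp cm [ 2.94  0.32 -0.37]
```

{"api": "jog_arm", "payload": {"turn": [[-0.3,0.5,-0.1],[0,0,0],[0,0,0],[0,0,0]], "dp": [[0.5,0.3,-0.35],[1.2,0,0],[1,0,0],[0,0,0]], "gripper": [0.55,0.55,0.55,0.55]}}

```text
clock: 23.35
eef_pos: [547.1, 198.7, 101.9]
eef_rot: [0.437, 1.567, 0.339]
wrist_force: [-0.4, 0.4, -0.4]
finger_gap: 42.6
```

```bash
python3 - <<'E'
from h import *
go([546,199,98],-5.6)
E
```

```text
t 23.35 p [547.1 198.7 101.9] gap 42.6 F [-0.4  0.4 -0.4] q [0.29 0.47 1.54 0.   1.13 0.38]
jaw yaw -5.61 toolx [ 0.004  0.001 -1.   ] tooly [0.098 0.995 0.002] toolz [ 0.995 -0.098  0.004]
turn vec tool deg [-0.01  0.2  -0.09]
 after turn dp cm [ 0.39  0.02 -0.11]
dp cm [ 0.39  0.01 -0.11]
```

{"api": "jog_arm", "payload": {"turn": [[0,0,0],[0,0,0],[0,0,0],[0,0,0],[0,0,0],[0,0,0]], "dp": [[0,0,-0.1],[0,0,0],[0,0,0],[0,0,0],[0,0,0],[0,0,0]], "gripper": [1,1,1,1,1,1], "grip_force": 15}}

```text
clock: 24.1
eef_pos: [546.8, 198.9, 102.6]
eef_rot: [0.388, 1.565, 0.289]
wrist_force: [1.1, 0.2, -1.1]
finger_gap: 7.9
```

```bash
python3 - <<'E'
from h import *
go([546,199,98],-5.6)
E
```

```text
t 24.1 p [546.8 198.9 102.6] gap 7.9 F [ 1.1  0.2 -1.1] q [0.29 0.47 1.54 0.   1.13 0.38]
jaw yaw -5.62 toolx [ 0.006  0.002 -1.   ] tooly [0.098 0.995 0.002] toolz [ 0.995 -0.098  0.006]
turn vec tool deg [-0.02  0.32 -0.13]
 after turn dp cm [ 0.46  0.   -0.08]
dp cm [ 0.46 -0.   -0.08]
```

The plate is pinched with next to no side force, so the pivot is near (547,199). I'll turn clockwise, starting gently.

{"api": "jog_arm", "payload": {"turn": [[5,0,0],[8,0,0],[8,0,0],[8,0,0]], "dp": [[0,0,0],[0,0,0],[0,0,0],[0,0,0]], "gripper": [1,1,1,1], "grip_force": 30}}

```text
clock: 24.6
eef_pos: [547.0, 198.9, 102.6]
eef_rot: [0.882, 1.565, 0.263]
wrist_force: [1.7, 0.3, -1.6]
finger_gap: 7.6
```

```bash
python3 - <<'E'
from h import *
go([547,199,102],-100)
E
```

```text
t 24.6 p [547.  198.9 102.6] gap 7.6 F [ 1.7  0.3 -1.6] q [ 0.29  0.47  1.54 -0.    1.13  0.9 ]
jaw yaw -35.45 toolx [ 0.006  0.002 -1.   ] tooly [0.58  0.815 0.005] toolz [ 0.815 -0.58   0.004]
turn vec tool deg [ 6.455e+01  5.000e-02 -3.800e-01]
 after turn dp cm [ 0.06 -0.   -0.01]
dp cm [ 0.06  0.01 -0.01]
```

{"api": "jog_arm", "payload": {"turn": [[8,0,0],[10,0,0],[10,0,0],[10,0,0],[10,0,0],[9,0,0],[6,0,0],[0,0,0]], "dp": [[0,0,0],[0,0,0],[0,0,0],[0,0,0],[0,0,0],[0,0,0],[0,0,0],[0,0,0]], "gripper": [1,1,1,1,1,1,1,1]}}

```text
clock: 25.6
eef_pos: [547.2, 198.4, 102.6]
eef_rot: [1.846, 1.565, 0.09]
wrist_force: [0.9, 0.7, -1.3]
finger_gap: 8.0
```

```bash
python3 - <<'E'
from h import *
go([547,199,102],-100)
E
```

```text
t 25.6 p [547.2 198.4 102.6] gap 8.0 F [ 0.9  0.7 -1.3] q [ 0.29  0.47  1.54 -0.    1.13  2.04]
jaw yaw -100.56 toolx [ 0.006  0.001 -1.   ] tooly [ 0.983 -0.183  0.006] toolz [-0.183 -0.983 -0.002]
turn vec tool deg [-0.56 -0.09 -0.33]
 after turn dp cm [ 0.06 -0.03 -0.06]
dp cm [ 0.06 -0.03 -0.06]
```

{"api": "jog_arm", "payload": {"turn": [[0,0,0],[0,0,0],[0,0,0],[0,0,0],[0,0,0],[0,0,0],[0,0,0]], "dp": [[0,0,0],[0,0,0],[0,0,0],[-2,0,0],[-3,0,0],[-2,0,0],[0,0,0]], "gripper": [0.55,0.55,0.55,0.55,0.55,0.55,0.55]}}

```text
clock: 26.48
eef_pos: [546.4, 198.4, 174.3]
eef_rot: [1.805, 1.566, 0.058]
wrist_force: [-0.9, -0.3, -1.3]
finger_gap: 42.2
```

{"api": "jog_arm", "payload": {"turn": [[-10.5,0,0],[-10.5,0,0],[-10.5,0,0],[-10.5,0,0],[-10.5,0,0],[-10.5,0,0],[-10.5,0,0],[-10.5,0,0]], "dp": [[0,0,0],[0,0,0],[0,0,0],[0,0,0],[0,0,0],[0,0,0],[0,0,0],[0,0,0]], "gripper": [0.55,0.55,0.55,0.55,0.55,0.55,0.55,0.55]}}

```text
clock: 27.48
eef_pos: [543.6, 197.5, 164.3]
eef_rot: [-2.431, 1.565, -2.677]
wrist_force: [-0.2, -0.5, 0.6]
finger_gap: 42.0
```

{"api": "jog_arm", "payload": {"turn": [[-10.5,0,0],[-10.5,0,0],[-10.5,0,0],[-10.5,0,0],[-10.5,0,0],[-10.5,0,0],[-10.5,0,0],[-10.5,0,0]], "dp": [[0,0,0],[0,0,0],[0,0,0],[0,0,0],[0,0,0],[0,0,0],[0,0,0],[0,0,0]], "gripper": [0.55,0.55,0.55,0.55,0.55,0.55,0.55,0.55]}}

```text
clock: 28.48
eef_pos: [540.4, 196.6, 153.6]
eef_rot: [2.231, 1.552, -2.799]
wrist_force: [0.2, 0.5, -0.1]
finger_gap: 42.3
```

```bash
python3 - <<'E'
from h import *
go([547,199,102],80)
E
```

```text
t 28.48 p [540.4 196.6 153.6] gap 42.3 F [ 0.2  0.5 -0.1] q [ 0.29  0.41  1.49 -0.    1.25 -0.97]
jaw yaw 71.84 toolx [-0.017 -0.006 -1.   ] tooly [-0.95   0.312  0.015] toolz [ 0.312  0.95  -0.011]
turn vec tool deg [-8.17 -0.59 -0.88]
 after turn dp cm [ 5.16 -0.61  0.35]
dp cm [ 5.15 -0.62  0.49]
```

{"api": "jog_arm", "payload": {"turn": [[-7.6,-0.6,-0.9],[0,0,0]], "dp": [[0,-0.6,0.35],[0,0,0]], "gripper": [0.55,0.55]}}

```text
clock: 28.72
eef_pos: [546.5, 197.8, 151.1]
eef_rot: [2.061, 1.569, -2.831]
wrist_force: [-0.3, 0.4, 0.2]
finger_gap: 42.3
```

```bash
python3 - <<'E'
from h import *
go([547,199,102],79.4)
p,d=camera("wrist");cv2.imwrite("pics/w13.png",p[...,::-1])
E
```

```text
t 28.73 p [546.5 197.8 151.1] gap 42.3 F [-0.3  0.4  0.2] q [ 0.28  0.42  1.49 -0.    1.23 -1.11]
jaw yaw 79.74 toolx [-0.002 -0.001 -1.   ] tooly [-0.984  0.178  0.002] toolz [ 0.178  0.984 -0.001]
turn vec tool deg [ 0.34 -0.06 -0.11]
 after turn dp cm [ 4.91 -0.03  0.12]
dp cm [ 4.91 -0.04  0.13]
```

View pics/w13.png

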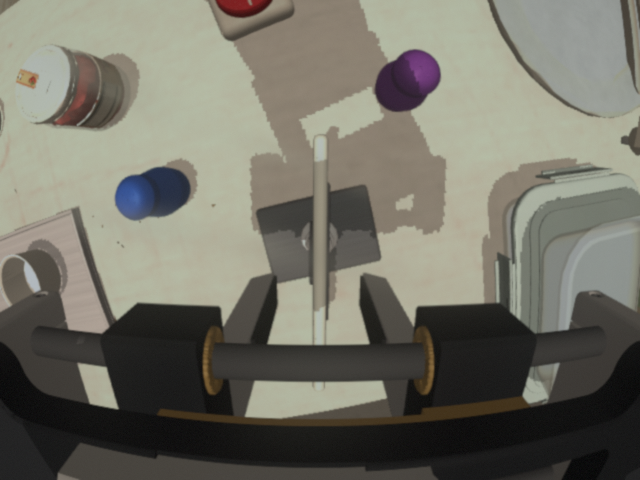

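The plate now runs along the finger mid-line (column 320) with the base turned under it. I'll go down and pinch again.

{"api": "jog_arm", "payload": {"turn": [[0.3,0,0],[0,0,0],[0,0,0],[0,0,0]], "dp": [[1.2,0,0.1],[2,0,0],[1.2,0,0],[0,0,0]], "gripper": [0.55,0.55,0.55,0.55]}}

```text
clock: 29.28
eef_pos: [545.3, 198.7, 103.0]
eef_rot: [2.065, 1.565, -2.841]
wrist_force: [0.0, -0.4, 0.5]
finger_gap: 42.3
```

```bash
python3 - <<'E'
from h import *
go([547,199,102],79.4)
E
```

```text
t 29.27 p [545.3 198.7 103. ] gap 42.3 F [ 0.  -0.4  0.5] q [ 0.29  0.47  1.54 -0.    1.14 -1.09]
jaw yaw 78.88 toolx [-0.005 -0.002 -1.   ] tooly [-0.981  0.193  0.005] toolz [ 0.193  0.981 -0.003]
turn vec tool deg [-0.52 -0.15 -0.29]
 after turn dp cm [ 0.1  -0.16  0.06]
dp cm [ 0.1  -0.16  0.06]
```

{"api": "jog_arm", "payload": {"turn": [[-0.5,0,-0.3],[0,0,0],[0,0,0],[0,0,0],[0,0,0],[0,0,0],[0,0,0]], "dp": [[0,-0.15,0],[0,0,0],[0,0,0],[0,0,0],[0,0,0],[0,0,0],[0,0,0]], "gripper": [0.55,1,1,1,1,1,1]}}

```text
clock: 30.15
eef_pos: [547.6, 198.3, 104.7]
eef_rot: [-2.191, 1.567, -0.806]
wrist_force: [0.6, -0.5, -0.9]
finger_gap: 7.7
```

{"api": "jog_arm", "payload": {"turn": [[5,0,0],[8,0,0],[10,0,0],[10,0,0],[10,0,0],[10,0,0],[8,0,0],[0,0,0]], "dp": [[0,0,0],[0,0,0],[0,0,0],[0,0,0],[0,0,0],[0,0,0],[0,0,0],[0,0,0]], "gripper": [1,1,1,1,1,1,1,1]}}

```text
clock: 31.15
eef_pos: [547.0, 197.7, 104.7]
eef_rot: [-1.732, 1.567, -1.444]
wrist_force: [0.4, -0.3, -0.1]
finger_gap: 7.6
```

```bash
python3 - <<'E'
from h import *
go([547,199,102],2.7)
E
```

```text
t 31.15 p [547.  197.7 104.7] gap 7.6 F [ 0.4 -0.3 -0.1] q [ 0.29  0.47  1.53 -0.    1.14 -0.  ]
jaw yaw 16.49 toolx [ 0.001 -0.004 -1.   ] tooly [-0.284  0.959 -0.004] toolz [ 0.959  0.284 -0.001]
turn vec tool deg [ 1.379e+01 -1.000e-02  2.300e-01]
 after turn dp cm [0.27 0.13 0.01]
dp cm [0.27 0.13 0.04]
```

{"api": "jog_arm", "payload": {"turn": [[8,0,0],[5.6,0,0],[0,0,0],[0,0,0]], "dp": [[0,0,0],[0,0,0],[0,0,0],[0,0,0]], "gripper": [1,1,1,1]}}

```text
clock: 31.65
eef_pos: [546.8, 197.6, 104.7]
eef_rot: [-1.633, 1.567, -1.573]
wrist_force: [-0.9, -0.5, -0.5]
finger_gap: 7.7
```

```bash
python3 - <<'E'
from h import *
go([547,199,102],2.7)
c=calibration("wrist");p,d=camera("wrist");cv2.imwrite("pics/w14.png",p[...,::-1])
E
```

```text
t 31.65 p [546.8 197.6 104.7] gap 7.7 F [-0.9 -0.5 -0.5] q [ 0.29  0.47  1.53 -0.    1.14  0.23]
jaw yaw 3.4 toolx [-0.    -0.004 -1.   ] tooly [-0.059  0.998 -0.004] toolz [ 0.998  0.059 -0.   ]
turn vec tool deg [ 0.7  -0.01  0.24]
 after turn dp cm [0.27 0.14 0.03]
dp cm [0.27 0.14 0.03]
```

View pics/w14.png

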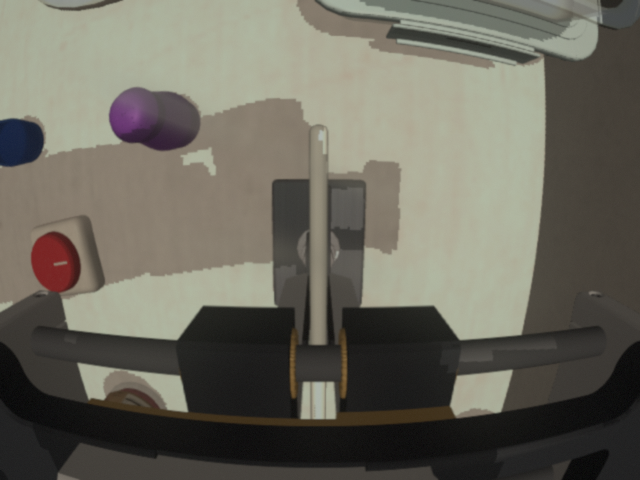

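The plate (column 318) and the base edges (columns 274 and 364) are parallel, so the sign is square. I'll release, rise and move clear for the final check.

{"api": "jog_arm", "payload": {"turn": [[0,0,0],[0,0,0],[0,0,0],[0,0,0],[0,0,0],[0,0,0],[0,0,0],[0,0,0]], "dp": [[0,0,0],[0,0,0],[0,0,0],[-2,0,0],[-4,0,0],[-5,0,0],[-3,0,0],[0,0,0]], "gripper": [0.55,0.55,0.55,0.55,0.55,0.55,0.55,0.55]}}

```text
clock: 32.7
eef_pos: [546.5, 198.3, 248.3]
eef_rot: [-1.801, 1.567, -1.737]
wrist_force: [-0.6, 0.4, 0.6]
finger_gap: 42.2
```

{"api": "jog_arm", "payload": {"turn": [[0,0,0],[0,0,0],[0,0,0],[0,0,0],[0,0,0],[0,0,0]], "dp": [[0,-2,-4],[0,-2,-4],[0,-2,-4],[0,-2,-3],[0,-1,-1],[0,0,0]], "gripper": [0.55,0.55,0.55,0.55,0.55,0.55]}}

```text
clock: 33.45
eef_pos: [386.6, 95.4, 241.0]
eef_rot: [-2.631, 1.559, -2.566]
wrist_force: [0.2, 0.8, -0.4]
finger_gap: 42.5
```

```bash
python3 - <<'E'
from h import *
go()
c=calibration("wrist");p,d=camera("wrist");cv2.imwrite("pics/w15.png",p[...,::-1])
for n in("top","scene"):
    p,d=camera(n);cv2.imwrite(f"pics/{n}3.png",p[...,::-1]);W=world(n,d)
    for nm,b in(("sh",(485,560,-290,-205),60),("jar",(565,650,-255,-165),60),("ram",(490,575,-160,-75),28),("sign",(520,575,105,290),60)) if 0 else [("sh",(485,560,-290,-205)),("jar",(565,650,-255,-165)),("ram",(490,575,-160,-75)),("sign",(520,575,105,290))]:
        m=(W[...,0]>b[0])&(W[...,0]<b[1])&(W[...,1]>b[2])&(W[...,1]<b[3])&(W[...,2]>(28 if nm=="ram" else 60))&(W[...,2]<140)
        Q=W[m]
        if len(Q)>4: r=cv2.minAreaRect(Q[:,:2].astype(np.float32));print(n,nm,len(Q),np.round(r[0],1),np.round(r[1],1),round(r[2],1),Q[:,2].max().round(1))
E
```

```text
t 33.45 p [386.6  95.4 241. ] gap 42.5 F [ 0.2  0.8 -0.4] q [ 0.15 -0.07  1.85 -0.    1.37  0.09]
jaw yaw 3.7 toolx [-0.01  -0.006 -1.   ] tooly [-0.065  0.998 -0.006] toolz [ 0.998  0.064 -0.01 ]
top sh 174 [ 523.4 -240.7] [33.5 33.1] 86.0 97.1
top jar 289 [ 604.7 -207.2] [42.3 42.7] 87.0 105.5
top ram 178 [ 532.5 -117.3] [66.6 67.3] 1.5 55.1
top sign 407 [544.  198.4] [ 11.6 157.7] 3.4 134.1
scene ram 54 [ 534.8 -141.4] [59.6 22.3] 4.7 55.8
scene sign 1279 [543.6 198.7] [ 14.1 159.3] 4.1 132.9
```

View pics/scene3.png

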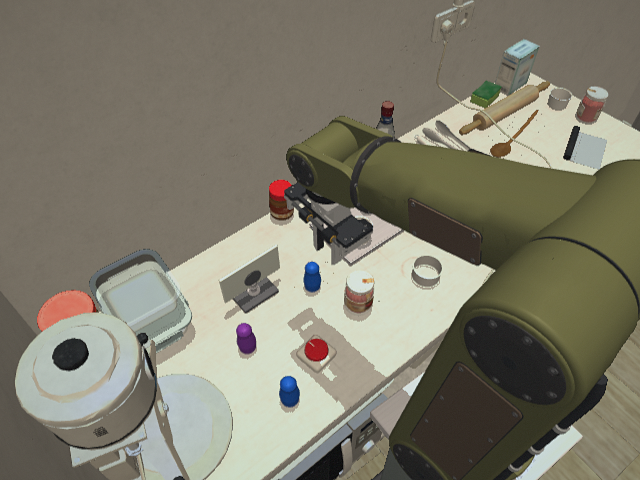

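View pics/top3.png

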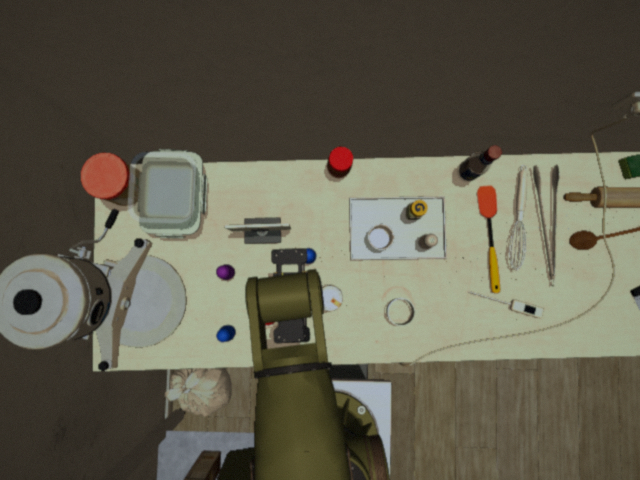

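View pics/w15.png

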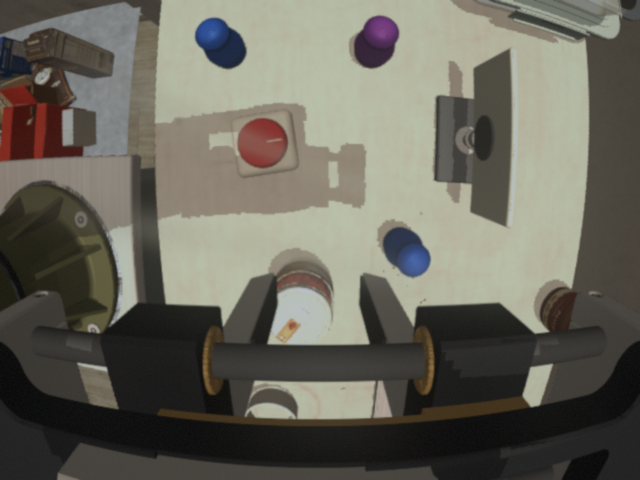

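All three views agree. The disc faces the robot at (253,278) in the scene view, the sign is square with its base, and both jars stand upright in the tray at (417,209) and (428,242) in the top view. I'm handing in.

```bash
python3 -c "
from cell import order
print(order.sign_off())"
```

```text
the job is handed in; nothing more can be done
None
```

I moved the shaker and the spice jar upright onto the tray beside the ramekin. I then turned the sign half a turn clockwise in two pinches at its pivot and handed the job in at about 33.6 s of the 72 s.

**Last checks, from pictures taken just before handing in:**
- **Shaker and spice jar:** the shaker stands at about (523, -241) mm and the jar at about (605, -207) mm, both upright and well inside the tray. These positions come from the top camera only, because the arm hid both from the scene camera.
- **Ramekin:** it reads the same position as at the start, to within half a millimetre.
- **Sign:** the disc face looks to the robot. The plate sits at about 3.5–4° and the base at about 2–3°, so they are within roughly 2° of each other.
- **Robot:** the arm was clear of everything, with the tool 240 mm above the table.

**Where checks disagreed:**
- **Pivot position:** the wrist camera put the sign's pivot about 3 mm further out than the top camera. The pinch showed almost no side force there, so I used about 547 mm.
- **Base angle:** my estimates ranged from about 1.5° to 4.5°, well inside the 10° allowed.
- **First shaker grasp:** it was 7 mm off and too high, so I opened the gripper, corrected and gripped again before lifting.

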